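Nest the washed-up tumblers

ROBOT

A 6-joint arm with a two-finger parallel gripper is mounted at the origin on the work surface. World frame = base frame: x ahead of the robot, y to its left, z up, the work surface at z = 0. Lengths are in m, angles in rad, forces in N, time in s.
With the tool pointing down it reaches from about 0.4 to 0.925 m from the base axis. Payload 12.5 kg.
Tool frame: the origin (TCP) lies at the very end of the fingers, on their centre line; the grasp point (between the pads) lies 19 mm behind it (env.pinch_z is the distance from the TCP to the grasp point, in m); z points along the fingers, y is the direction in which the jaws open and shut (so a half turn about z gives the same grasp; the last joint's range is limited). The gripper opens to 95 mm and grips with 3 to 60 N. Pads are 20 mm wide; open, the fingers measure 119 mm over their backs; the gripper's body (75 mm by 180 mm) begins 59 mm behind the grasp point.
Start: joints at [-1.438, 0.491, 1.559, -0, 1.092, -0.106], TCP at [0.148, -0.607, 0.215] pointing down, gripper open.
Joint ranges: [-3.1, 3.1], [-0.84, 2.19], [0.05, 2.79], [-1.13, 4.28], [0.06, 2.93], [-2.69, 2.69]. Speed limits (rad/s): [2.22, 2.22, 2.79, 3.14, 3.14, 3.14].

INTERFACE

Orientations are given as a 3x3 rotation matrix whose columns are the frame's x, y, z axes.
In Python, from cell import env gives the robot as it stands. The module is installed in compiled form; this text tells all that it offers.
- The arm moves only by the tool arm_command, never from a script. Its argument "moves" is a list of rows, each a list of 6 numbers: the shift along the tool's x, y, z each as a share of 0.04 m, from -1 to 1, then the turn, a rotation vector about the tool's x, y, z each as a share of 0.1 rad, from -1 to 1. A call has exactly 10 rows; each row shifts and turns the commanded pose from where the row before left it, along the tool's axes as they then stand; what a row does not reach is not made up. A row lasts 1/10 s, in which the tool goes at most 50 mm and 8.59 degrees, less where a joint would pass 70% of its speed; a pose out of reach is approached as far as the arm can. A call with a number of a shift or a turn outside -1 to 1 is refused whole. A call with a gripper value outside its range is refused whole. "fingers" is the closure, from -1 (fully open) to 1 (shut), set as the call begins (left out, the last holds). The fingers move at their own pace and stop on an object; the grip force is fixed at half the most. Time passes only in rows, so rows that do not move let the fingers close, or fill a call up. It gives the time, the measured TCP pose, the force and the opening at its end, in the units of the state.
- env.observe(): the state, without advancing time (a new reading comes with each control period).
- env.capture(name): name is "scene" or "top" or "wrist"; returns a dict with "img" (420x560x3 uint8, red, green, blue), "depth" (420x560 float32, m along the optical axis (not along the pixel's ray), 0 where there is no reading), "fx", "fy", "cx", "cy" (pixels), "k1" (the pictures are not rectified: a ray, as slopes to the right and down, at radius r is drawn at 1 + k1 r^2 times it, then the intrinsics apply), "R" (3x3) and "t" (3): a world point X has camera coordinates R X + t. Camera axes: x right, y down, z forward; pixel columns grow to the right and rows downward; lengths in m; the calibration is good to about 2 mm. A picture is of the moment at which its call begins.
- env.job_done(): hands the job in, once; it reports no verdict.
Trained networks look in the newest picture that a camera, given by its name, has taken for a name from the list of things; names that differ only in an ending like _2 or _b are one class to them, and where a whole thing is asked for, a point or a joint stands for the part that bears it (a point fixed in the world has none). Each returns a list of dicts, best first, with "conf" (0 to 1); they miss things now and then, are a little off and sometimes report something else, mostly with a low value. They report only what shows in the picture. A call takes as long as a camera call.
- env.search_frame(camera, query): "xy" ([column, row] in pixels, amid what is visible of it).
- env.pinpoint(camera, query): "xy" ([column, row] in pixels: a listed point, or the origin of a listed thing).
The state is a dict: "time_s": time; "joints": joint angles; "qd": joint speeds; "joint_efforts": joint torques, N m; "tcp_pos": TCP position; "tool_rot": TCP orientation; "force": force on the tool from outside, world axes, zero at the start; "torque": the same for the moment, N m; "grip_width": finger opening in m.
Only numpy, scipy, OpenCV 4.12 (cv2) and the standard library are available. Lean on these libraries where they do the work, as an engineer would, in place of code of your own. Each camera call takes 0.05 s, during which the arm holds its last target.

TASK

Put the three white tumblers away as one nest: leave the widest standing where it is, stand the middle one (lying on the drying rack) upright inside it, and stand the slim one upright inside the middle one, each right down on the floor of the one around it. Set them down gently, they are stoneware and must not be dropped or knocked together, and leave the other things on the table where they are.

Things in the scene. Friction and masses are not known exactly. Their poses are not given: they have to be found in the camera images.
- wide: The widest white stoneware tumbler, round, no handle, slightly conical, wall 4 mm. 84 mm across the rim, 68 mm the base, 96 mm tall. Thick bottom: inner floor 42 mm above the underside, inside 67 mm across at the floor, 76 mm at the mouth. 0.3 kg. Stands upright. Origin at the centre of its underside, z towards the mouth.
- middle: The middle white stoneware tumbler, round, no handle, slightly conical, wall 4 mm. 67 mm across the rim, 58 mm the base, 92 mm tall, inner floor 40 mm above the underside, inside 54 mm across at the floor, 59 mm at the mouth. 0.16 to 0.3 kg. Starts lying on the rack, axis about level, 40 mm up, mouth towards -x within 30 degrees. Origin at the centre of its underside, z towards the mouth.
- middle_rim (a point): Centre of the middle tumbler's mouth, 92 mm along its z axis from its origin. Once that tumbler stands in the wide one, its rim is 38 mm above the wide one's rim.
- slim: The slimmest white stoneware tumbler, round, no handle, slightly conical, wall 4 mm. 53 mm across the rim, 45 mm the base, 88 mm tall. 0.12 to 0.22 kg. Stands upright. Origin at the centre of its underside, z towards the mouth. Standing in the middle one its rim is 36 mm above that one's rim.
- rack: Low steel drying rack fixed to the table: two rails 8 mm thick, 140 mm long along its x axis, 44 mm apart, tops 16 mm above the table, on two 80 mm cross bars. Origin on the table under its centre. The middle tumbler lies between the rails. Around x = 0.43, y = 0 the table is clear (0.14 m wide), with room to stand a tumbler.
- jar: Bystander: closed glass jar with a steel cap, 68 mm wide, 105 mm tall, standing; origin at the centre of its underside.
- mug: Bystander: blue glazed mug with a handle, 80 mm wide (handle reaches 60 mm or less from its axis), 95 mm tall, standing; origin at the centre of its underside.
- cap: Bystander: dark brown flat jar cap, a disc 72 mm wide and 14 mm high, lying; origin at the centre of its underside.
- tinlid: Bystander: plain steel jar lid, a disc 66 mm wide and 11 mm high, lying; origin at the centre of its underside.

How it is judged:
On the way:
1. the middle tumbler stands upright on the floor inside the wide one (z of middle in the frame of wide between 0.038 and 0.046 m and horizontal distance between middle and wide below 0.008 m and angle between middle's own z axis and vertical below 0.08 rad), for 0.2 s.
At the end, for the whole second after the job is handed in: The middle tumbler stands in the wide one and the slim one in the middle one: each underside within 4 mm of the inner floor below it, axes within 8 mm, tilted under 0.08 rad; the wide one upright on the table (tilt under 0.05 rad) within 4 cm of where it started; all three at rest (all of step 1 and z of slim in the frame of middle between 0.036 and 0.044 m and horizontal distance between slim and middle below 0.008 m and angle between slim's own z axis and vertical below 0.08 rad and angle between wide's own z axis and vertical below 0.05 rad and height (world z) of wide below 0.006 m and distance of wide from where it was at the start of the episode below 0.04 m and linear speed of each of wide, middle, slim below 0.02 m/s); the robot touches nothing.
It fails at once if one of the bystanders (jar, mug, cap, steel lid) was moved more than 4 cm (distance of any of jar, mug, cap, tinlid from where it was at the start of the episode above 0.04 m).
It fails at once if tumblers were knocked or pressed together hard (over 40 N) (contact force between any of middle, slim and wide above 40 N or contact force between slim and middle above 40 N).
It fails at once if a tumbler was dropped into another (faster than 0.3 m/s over its last 20 mm) ((horizontal distance between middle and wide below 0.03 m and z of middle in the frame of wide below 0.062 m and linear speed of middle above 0.3 m/s) or (horizontal distance between slim and middle below 0.03 m and z of slim in the frame of middle below 0.06 m and linear speed of slim above 0.3 m/s)).
It fails at once if the wide or the slim tumbler was knocked over (angle between any of wide, slim's own z axis and vertical above 0.8 rad).
It also fails if it takes over 72 s, if anything falls off the work surface, if the arm or the gripper's body presses on something with over 40 N, if the wrist force passes 120 N, or if a joint passes its speed limit or range.

## Working session

There is one attempt and no reset: what is moved stays moved. The work goes in short steps, Python scripts to look and compute and a tool call to move; the robot and the scene stay as the last step left them, time stands still between calls to the robot, and variables do not carry over. Pictures are saved under pics/ and viewed, and the job is handed in when it is done.

Besides the shell and the picture viewer there is one more tool, called after ">>>" as name(argument=value, ...) on one line, values as JSON. arm_command: Moves the arm, as the interface text tells. Its arguments: {"type":"object","properties":{"moves":{"type":"array","items":{"type":"array","items":{"type":"number","minimum":-1,"maximum":1}}},"fingers":{"type":"number"}},"required":["moves"]}

```bash
mkdir -p pics; ls
python3 - <<'E'
from cell import env
import cv2,numpy as np
print(env.observe())
print(env.pinch_z)
for n in ["scene","top","wrist"]:
    c=env.capture(n); cv2.imwrite(f"pics/{n}0.png",c["img"][:,:,::-1]); np.savez(f"{n}0.npz",**c)
    print(n,c["fx"],c["fy"],c["cx"],c["cy"],c["k1"],c["R"].tolist(),c["t"])
    for q in ["wide","middle","middle_rim","slim","rack","jar","mug","cap","tinlid"]:
        print(q,[( [round(v) for v in d["xy"]],round(d["conf"],2)) for d in env.search_frame(n,q)][:3],[( [round(v) for v in d["xy"]],round(d["conf"],2)) for d in env.pinpoint(n,q)][:3])
E
```

```text
pics
{'time_s': 0.0, 'joints': array([-1.43760716e+00,  4.91556491e-01,  1.55944543e+00, -1.59066079e-06,
        1.09169242e+00, -1.05642320e-01]), 'qd': array([-1.96595217e-03,  8.38376231e-04, -3.24489631e-04,  1.55387658e-05,
       -8.98232545e-04, -1.56968310e-03]), 'joint_efforts': array([-1.72596232e-03, -6.12640929e+01, -2.58180732e+01,  6.91158953e-02,
        4.81130148e-02, -8.27337567e-05]), 'tcp_pos': array([ 0.1478186 , -0.6070211 ,  0.21406504]), 'tool_rot': array([[ 9.71614905e-01,  2.36568077e-01, -1.47698467e-04],
       [ 2.36568095e-01, -9.71614298e-01,  1.09174289e-03],
       [ 1.14765572e-04, -1.09569441e-03, -9.99999393e-01]]), 'force': array([ 0.14858258, -0.20548895,  0.67098903]), 'torque': array([-0.00294464,  0.02268152,  0.02868373]), 'grip_width': 0.09494795618660093}
0.0188
scene 384.28556607039275 384.28556607039275 275.08959694794805 215.15974229076792 0.014450380650990873 [[0.041875898996256655, 0.9991171940774404, 0.003352846861668711], [0.7321153494731322, -0.02840115265147076, -0.6805883407713518], [-0.6798922886377585, 0.030954919268031504, -0.
[... 1210 characters left out ...]
, 0.64)]
jar [([196, 155], 0.9), ([425, 225], 0.67)] [([202, 160], 0.59)]
mug [([352, 155], 0.87)] [([347, 162], 0.81)]
cap [([210, 252], 0.83), ([426, 223], 0.56)] [([208, 251], 0.75)]
tinlid [([346, 259], 0.67), ([422, 198], 0.56)] [([342, 261], 0.75)]
wrist 342.6669640485372 342.6669640485372 275.8960680939308 211.27708491882944 -0.005162420578933842 [[0.23629303491149212, -0.9716810492832957, 0.0012410141142753881], [-0.9314156931908012, -0.22613709553333197, 0.28517857651242007], [-0.27682197913138656, -0.06854161135736621, -0.9584735986882059]] [-0.62457584 -0.03108238  0.39140259]
wide [] []
middle [] []
middle_rim [] []
slim [] []
rack [] []
jar [] []
mug [] []
cap [] []
tinlid [] []
```

View pics/scene0.png

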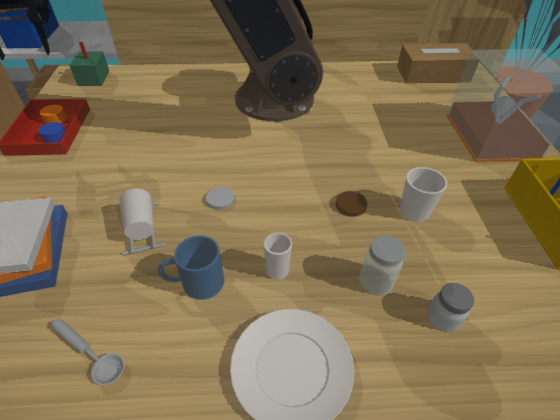

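View pics/top0.png

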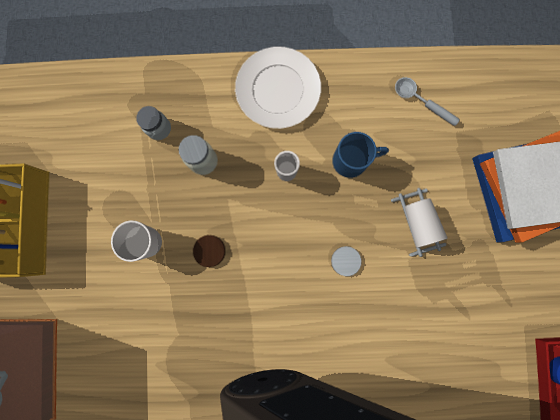

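View pics/wrist0.png

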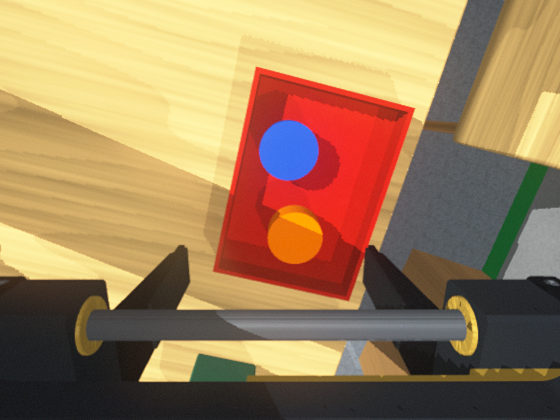

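The pictures show wide at (130,240), slim at (287,165), middle lying on the rack at (425,222) in top, with its wider end toward −x (image down). Jar is at (198,155), mug at (355,155), cap at (208,251) and tinlid at (346,261). Next I'll measure them from depth.

```bash
cat > h.py <<'E'
import numpy as np,cv2
def cloud(c):
    K=np.array([[c["fx"],0,c["cx"]],[0,c["fy"],c["cy"]],[0,0,1]],float)
    h,w=c["depth"].shape
    u,v=np.meshgrid(np.arange(w),np.arange(h))
    p=cv2.undistortPoints(np.stack([u.ravel(),v.ravel()],1).astype(np.float64)[:,None],K,np.array([float(c["k1"]),0,0,0]))[:,0]
    d=c["depth"].ravel()
    P=np.c_[p*d[:,None],d]
    X=(P-c["t"])@c["R"]
    X[d<=0]=np.nan
    return X.reshape(h,w,3)
def proj(c,X):
    P=np.atleast_2d(X)@c["R"].T+c["t"]; s=P[:,:2]/P[:,2:]; r2=(s**2).sum(1,keepdims=True)
    s=s*(1+c["k1"]*r2); return np.c_[c["fx"]*s[:,0]+c["cx"],c["fy"]*s[:,1]+c["cy"]]
def circ(p):
    A=np.c_[2*p,np.ones(len(p))]; 
    for _ in range(4):
        s=np.linalg.lstsq(A,(p**2).sum(1),rcond=None)[0]; r=np.sqrt(s[2]+s[0]**2+s[1]**2)
        e=abs(np.hypot(*(p-s[:2]).T)-r); k=e<max(.002,2*np.median(e)); p=p[k];A=A[k]
    return s[:2],r,len(p)
E
python3 - <<'E'
from h import *
for n,pts in [("top",dict(wide=(130,240),slim=(287,165),mid=(425,222),cap=(208,251),tin=(346,261),jar=(198,155),mug=(355,155))),("scene",dict(wide=(423,192),slim=(277,256),mid=(137,213),jar=(381,265),mug=(198,266),cap=(352,203),tin=(220,198)))]:
    c=dict(np.load(n+"0.npz")); X=cloud(c)
    tab=X[(abs(X[...,2])<.02)]; print(n,"table z",np.median(tab[:,2]))
    for k,(u,v) in pts.items():
        m=X[v-45:v+45,max(0,u-45):u+45].reshape(-1,3); m=m[np.isfinite(m[:,0])]
        ctr=X[v,u]; m=m[np.hypot(*(m[:,:2]-ctr[:2]).T)<.08]
        for lo,hi in dict(wide=[(.091,.10)],slim=[(.083,.092)],jar=[(.10,.11)],mug=[(.09,.10)],cap=[(.008,.02)],tin=[(.006,.015)],mid=[(.05,.09)])[k]:
            q=m[(m[:,2]>lo)&(m[:,2]<hi)]
            if len(q)>8: print(n,k,len(q),"mean",q.mean(0).round(4),"min",q.min(0).round(3),"max",q.max(0).round(3),"circ",[np.round(z,4) for z in circ(q[:,:2])])
E
```

```text
top table z 5.928485506674473e-05
top wide 290 mean [0.4974 0.3032 0.0951] min [0.456 0.26  0.091] max [0.54  0.343 0.099] circ [array([0.4977, 0.3005]), np.float64(0.0394), np.int64(248)]
top slim 157 mean [ 0.6516 -0.0189  0.0877] min [ 0.625 -0.044  0.083] max [0.677 0.006 0.091] circ [array([ 0.6505, -0.0191]), np.float64(0.0241), np.int64(140)]
top mid 1163 mean [ 0.5201 -0.3091  0.0649] min [ 0.471 -0.355  0.05 ] max [ 0.572 -0.279  0.076] circ [array([ 0.5217, -0.3113]), np.float64(0.0327), np.int64(903)]
top cap 804 mean [0.4745 0.1578 0.0138] min [0.44  0.124 0.008] max [0.509 0.193 0.019] circ [array([0.4747, 0.1579]), np.float64(0.0283), np.int64(550)]
top tin 699 mean [ 0.4443 -0.1453  0.0109] min [ 0.413 -0.177  0.006] max [ 0.477 -0.113  0.015] circ [array([ 0.4444, -0.1453]), np.float64(0.0262), np.int64(477)]
top jar 649 mean [0.6801 0.171  0.1047] min [0.651 0.142 0.1  ] max [0.709 0.2   0.108] circ [array([0.6802, 0.171 ]), np.float64(0.0239), np.int64(427)]
top mug 248 mean [ 0.6718 -0.1653  0.0944] min [ 0.633 -0.205  0.09 ] max [ 0.71  -0.125  0.098] circ [array(
[... 527 characters left out ...]
([ 0.5269, -0.313 ]), np.float64(0.0347), np.int64(802)]
scene jar 731 mean [0.6853 0.171  0.104 ] min [0.655 0.142 0.1  ] max [0.714 0.201 0.107] circ [array([0.6844, 0.1713]), np.float64(0.024), np.int64(493)]
scene mug 350 mean [ 0.6742 -0.1659  0.0935] min [ 0.634 -0.206  0.09 ] max [ 0.713 -0.125  0.097] circ [array([ 0.6739, -0.1653]), np.float64(0.038), np.int64(299)]
scene cap 578 mean [0.4787 0.1582 0.0128] min [0.44  0.123 0.008] max [0.513 0.194 0.016] circ [array([0.478 , 0.1583]), np.float64(0.0292), np.int64(379)]
scene tin 455 mean [ 0.4478 -0.1452  0.0102] min [ 0.412 -0.178  0.006] max [ 0.479 -0.113  0.014] circ [array([ 0.4471, -0.1453]), np.float64(0.0267), np.int64(293)]
```

Run:
```python
from h import *
from scipy.optimize import least_squares
for n,(u,v) in dict(top=(425,222),scene=(137,213)).items():
    c=dict(np.load(n+"0.npz")); X=cloud(c)
    m=X[v-50:v+50,u-50:u+50].reshape(-1,3); im=c["img"][v-50:v+50,u-50:u+50].reshape(-1,3).astype(int)
    k=np.isfinite(m[:,0])&(m[:,2]>.035)&(np.hypot(m[:,0]-.522,m[:,1]+.312)<.075)&(im.max(1)-im.min(1)<40)
    m=m[k]
    def ax(p):
        a=np.array([-np.cos(p[3])*np.cos(p[4]),-np.sin(p[3])*np.cos(p[4]),np.sin(p[4])]); return a
    def f(p):
        a=ax(p); d=m-p[:3]; s=d@a; rad=np.linalg.norm(d-s[:,None]*a,axis=1)
        # origin along axis not fit: radius at s measured from base
        return rad-(.029+.0045*s/.092)
    p0=np.array([.565,-.295,.04,.37,0])
    # free slide is constrained by cone only weakly: fix via ends
    r=least_squares(f,p0,loss="soft_l1",f_scale=.0015)
    p=r.x;a=ax(p);s=(m-p[:3])@a; res=f(p); g=abs(res)<.004
    print(n,p.round(4),"axis",a.round(3),"s pct",np.percentile(s[g],[0.5,1,5,95,99,99.5]).round(4),"rms",res[g].std().round(4),g.sum(),len(m))
    lo,hi=np.percentile(s[g],[0.5,99.5]); mid=p[:3]+a*(lo+hi)/2
    print("centre",mid.round(4),"base",(mid-.046*a).round(4),"rim",(mid+.046*a).round(4))
    hz=X[...,2]; o=X[(hz>.02)&(hz<.4)&(X[...,0]<.7)&(X[...,1]<-.38)&(X[...,0]>.2)]
    if len(o): print("obst",o.min(0),o.max(0))
```

```text
top [ 0.5474 -0.3074  0.0382  0.2523  0.0598] axis [-0.967 -0.249  0.06 ] s pct [-0.0195 -0.019  -0.015   0.0677  0.0711  0.0715] rms 0.0012 1290 1296
centre [ 0.5223 -0.3138  0.0397] base [ 0.5667 -0.3024  0.037 ] rim [ 0.4778 -0.3253  0.0425]
obst [ 0.20029958 -0.62127116  0.02001121] [ 0.69998066 -0.44672438  0.08235897]
scene [ 0.5295 -0.3127  0.0392  0.2689  0.0773] axis [-0.961 -0.265  0.077] s pct [-0.0395 -0.0393 -0.0379  0.0479  0.0518  0.0526] rms 0.0012 1096 1249
centre [ 0.5232 -0.3144  0.0397] base [ 0.5674 -0.3022  0.0361] rim [ 0.479  -0.3266  0.0432]
obst [ 0.20014978 -0.72222767  0.02000863] [ 0.68793108 -0.44855284  0.08023677]
```

Run:
```python
import cv2
for n,(u,v) in dict(top=(425,222),scene=(137,213)).items():
    i=cv2.imread(f"pics/{n}0.png")[v-45:v+45,u-60:u+60]
    cv2.imwrite(f"pics/{n}0c.png",cv2.resize(i,None,fx=6,fy=6,interpolation=2))
```

```text
(no output)
```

View pics/top0c.png

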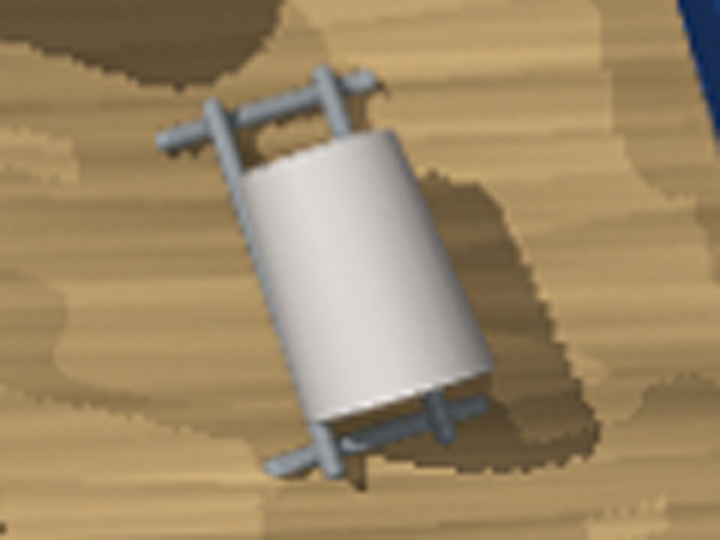

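View pics/scene0c.png

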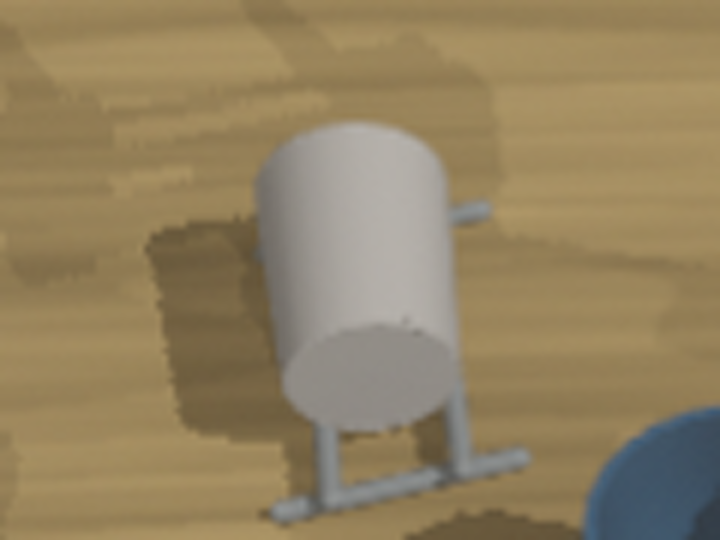

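Mouth is towards −x as stated: the flat base shows to the scene camera, and both cameras agree on the axis within 2 mm. The tool's jaw direction is already perpendicular to the tumbler axis. Plan: grasp near the rim with the tool tilted about 45°, then turn it upright in the hand.

>>> arm_command(moves=[[0.75, -0.45, 0.04, 0, 0, 0], [0.75, -0.45, 0.04, 0, 0, 0], [0.75, -0.45, 0.04, 0, 0, 0], [0.75, -0.45, 0.04, 0, 0, 0], [0.75, -0.45, 0.04, 0, 0, 0], [0.75, -0.45, 0.04, 0, 0, 0], [0.75, -0.45, 0.04, 0, 0, 0], [0.75, -0.45, 0.04, 0, 0, 0], [0.75, -0.45, 0.04, 0, 0, 0], [0.75, -0.45, 0.04, 0, 0, 0]], fingers=-1)

```text
time_s: 3.85
tcp_pos: [0.3977, -0.3604, 0.1987]
tool_rot: [[0.972, 0.237, 0.0], [0.237, -0.972, -0.0], [0.0, 0.0, -1.0]]
force: [-0.1, -0.2, -0.9]
grip_width: 0.0952
```

>>> arm_command(moves=[[0, 0, 0, 0, 0.8, 0], [0, 0, 0, 0, 0.8, 0], [0, 0, 0, 0, 0.8, 0], [0, 0, 0, 0, 0.8, 0], [0, 0, 0, 0, 0.8, 0], [0, 0, 0, 0, 0.8, 0], [0, 0, 0, 0, 0.8, 0], [0, 0, 0, 0, 0.8, 0], [0, 0, 0, 0, 0.8, 0], [0, 0, 0, 0, 0.6, 0]])

```text
time_s: 4.85
tcp_pos: [0.3966, -0.3618, 0.1988]
tool_rot: [[0.689, 0.236, 0.686], [0.168, -0.972, 0.166], [0.705, 0.001, -0.709]]
force: [0.5, -0.2, -0.3]
grip_width: 0.095
```

```bash
cat > st.py <<'E'
from cell import env
import numpy as np
np.set_printoptions(precision=4,suppress=True)
def st():
    o=env.observe(); print("t",round(o["time_s"],2),"q",o["joints"],"\np",o["tcp_pos"],"f",o["force"],"w",o["grip_width"]); print(o["tool_rot"]); return o
E
python3 -c "from st import *;st()"
```

```text
t 4.85 q [-1.2385  0.3979  2.0615  1.0588  0.9367 -0.6788] 
p [ 0.3966 -0.3618  0.1988] f [ 0.4798 -0.2189 -0.3388] w 0.0950453284361162
[[ 0.6886  0.2356  0.6858]
 [ 0.1676 -0.9718  0.1656]
 [ 0.7055  0.0009 -0.7087]]
```

>>> arm_command(moves=[[-0.2, -0.08, 0.4, 0, 0, 0], [-0.2, -0.08, 0.4, 0, 0, 0], [-0.2, -0.08, 0.4, 0, 0, 0], [-0.2, -0.08, 0.4, 0, 0, 0], [-0.2, -0.08, 0.4, 0, 0, 0], [0, 0, 0.15, 0, 0, 0], [0, 0, 0.1, 0, 0, 0], [0, 0, 0, 0, 0, 0], [0, 0, 0, 0, 0, 0], [0, 0, 0, 0, 0, 0]])

```text
time_s: 5.85
tcp_pos: [0.4268, -0.338, 0.1071]
tool_rot: [[0.69, 0.236, 0.684], [0.169, -0.972, 0.165], [0.703, 0.001, -0.711]]
force: [0.2, -1.3, -0.1]
grip_width: 0.0952
```

Run:
```python
from st import *; from h import *
o=st()
for n in ["wrist","scene"]:
    c=env.capture(n); np.savez(n+"1.npz",**c)
    z=o["tool_rot"][:,2]; R=o["tool_rot"]
    img=c["img"][:,:,::-1].copy()
    tgt=[[.478,-.326,.043],[.567,-.302,.0365],[.4896,-.323,.042]]
    for p in proj(c,np.array(tgt)): cv2.circle(img,tuple(int(x) for x in p),4,(0,0,255),1)
    for s in (.0,.1,.2): 
        p=proj(c,o["tcp_pos"]+s*z)[0]; cv2.circle(img,tuple(int(x) for x in p),3,(0,255,0),1)
    cv2.imwrite(f"pics/{n}1.png",img)
G=np.array([.4896,-.323,.042])
print("to go in tool",R.T@(G+.0188*z-o["tcp_pos"]))
```

```text
t 5.85 q [-1.1554  0.5667  2.1438  1.3112  0.7985 -0.9609] 
p [ 0.4268 -0.338   0.1071] f [ 0.1849 -1.3435 -0.1012] w 0.09518295255077366
[[ 0.6904  0.2364  0.6837]
 [ 0.1688 -0.9717  0.1655]
 [ 0.7034  0.0011 -0.7108]]
to go in tool [0.0001 0.0002 0.1105]
```

View pics/wrist1.png

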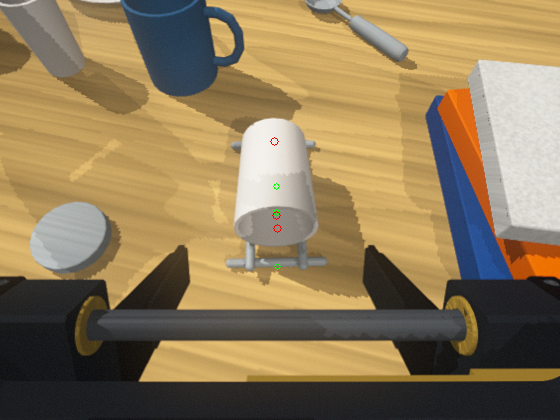

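View pics/scene1.png

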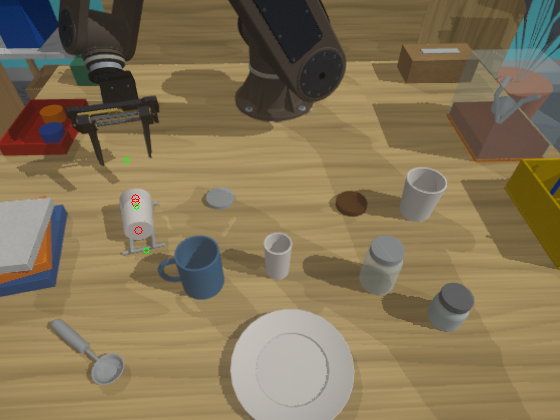

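The wrist view shows the mouth ellipse centred at (276,226), against my predicted (277,228), and the tool line runs along the tumbler. Advancing.

>>> arm_command(moves=[[0, 0, 0.4, 0, 0, 0], [0, 0, 0.4, 0, 0, 0], [0, 0, 0.4, 0, 0, 0], [0, 0, 0.4, 0, 0, 0], [0, 0, 0.4, 0, 0, 0], [0, 0, 0.3, 0, 0, 0], [0, 0, 0.3, 0, 0, 0], [0, 0, 0.16, 0, 0, 0], [0, 0, 0, 0, 0, 0], [0, 0, 0, 0, 0, 0]])

```text
time_s: 6.95
tcp_pos: [0.5022, -0.3193, 0.0282]
tool_rot: [[0.691, 0.237, 0.683], [0.168, -0.972, 0.166], [0.703, 0.0, -0.711]]
force: [-0.3, 0.4, 0.0]
grip_width: 0.0951
```

Run:
```python
from st import *; from h import *
o=st()
for n in ["wrist"]:
    c=env.capture(n); cv2.imwrite(f"pics/{n}2.png",c["img"][:,:,::-1])
R=o["tool_rot"];z=R[:,2];G=np.array([.4896,-.323,.042])
print("to go in tool",R.T@(G+.0188*z-o["tcp_pos"]))
```

```text
t 6.95 q [-0.9929  0.7475  2.0966  1.5939  0.7254 -1.1412] 
p [ 0.5022 -0.3193  0.0282] f [-0.3312  0.4134  0.0419] w 0.09509313715834647
[[ 0.6907  0.2366  0.6833]
 [ 0.1683 -0.9716  0.1663]
 [ 0.7033  0.0001 -0.7109]]
to go in tool [ 0.0004  0.0006 -0.0002]
```

View pics/wrist2.png

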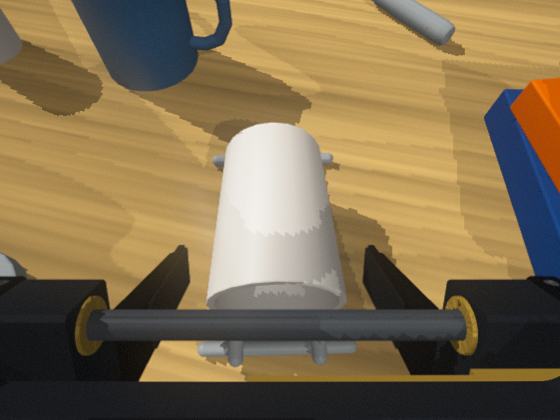

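Tumbler is centred between the fingers. Closing.

>>> arm_command(moves=[[0, 0, 0, 0, 0, 0], [0, 0, 0, 0, 0, 0], [0, 0, 0, 0, 0, 0], [0, 0, 0, 0, 0, 0], [0, 0, 0, 0, 0, 0], [0, 0, 0, 0, 0, 0], [0, 0, 0, 0, 0, 0], [0, 0, 0, 0, 0, 0], [0, 0, 0, 0, 0, 0], [0, 0, 0, 0, 0, 0]], fingers=1)

```text
time_s: 8.0
tcp_pos: [0.5023, -0.3193, 0.0281]
tool_rot: [[0.691, 0.236, 0.683], [0.168, -0.972, 0.166], [0.703, 0.0, -0.711]]
force: [-3.1, -0.2, 3.1]
grip_width: 0.0668
```

>>> arm_command(moves=[[0.1, 0, -0.1, 0, 0, 0], [0.2, 0, -0.2, 0, 0, 0], [0.3, 0, -0.3, 0, 0, 0], [0.3, 0, -0.3, 0, 0, 0], [0.4, 0, -0.4, 0, 0, 0], [0.4, 0, -0.4, 0, 0, 0], [0.4, 0, -0.4, 0, 0, 0], [0.4, 0, -0.4, 0, 0, 0], [0.3, 0, -0.3, 0, 0, 0], [0.1, 0, -0.1, 0, 0, 0]])

```text
time_s: 9.0
tcp_pos: [0.5032, -0.3191, 0.1937]
tool_rot: [[0.69, 0.237, 0.684], [0.17, -0.972, 0.165], [0.703, 0.002, -0.711]]
force: [0.1, -0.1, -2.8]
grip_width: 0.0668
```

Run:
```python
from st import *; from h import *
o=st()
for n in ["wrist","scene"]:
    c=env.capture(n); np.savez(n+"3.npz",**c); cv2.imwrite(f"pics/{n}3.png",c["img"][:,:,::-1])
```

```text
t 9.0 q [-0.9907  0.4339  2.0082  1.1754  0.8007 -0.5679] 
p [ 0.5032 -0.3191  0.1937] f [ 0.1411 -0.1316 -2.7819] w 0.06684580831096679
[[ 0.6901  0.2368  0.6838]
 [ 0.1698 -0.9715  0.1651]
 [ 0.7035  0.0022 -0.7107]]
```

View pics/wrist3.png

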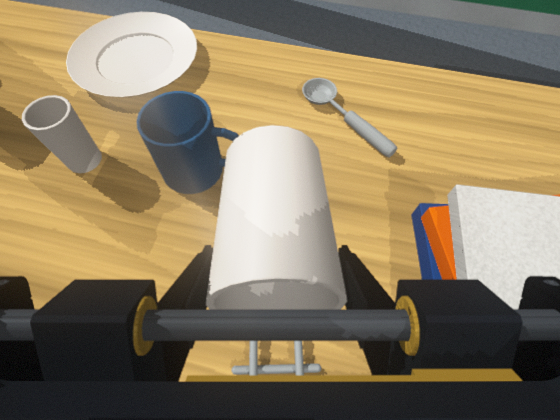

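View pics/scene3.png

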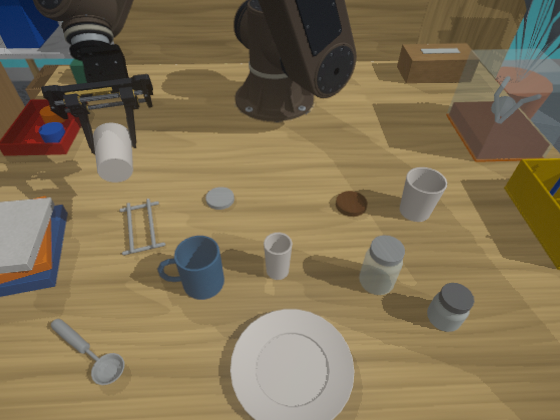

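Held well with little sag. I'll refit the tumbler axis in the tool frame, check obstacle heights near the goal, and plan the turn.

```bash
cat >> h.py <<'E'
from scipy.optimize import least_squares
def coneaxis(m,b0,a0,r0=.029,r1=.0335,L=.092):
    a0=a0/np.linalg.norm(a0); e1=np.cross(a0,[.3,.5,.8]); e1/=np.linalg.norm(e1); e2=np.cross(a0,e1)
    def un(p):
        a=a0+p[2]*e1+p[3]*e2; a/=np.linalg.norm(a); return b0+p[0]*e1+p[1]*e2,a
    def f(p):
        b,a=un(p); d=m-b; s=d@a; return np.linalg.norm(d-s[:,None]*a,axis=1)-(r0+(r1-r0)*s/L)
    r=least_squares(f,np.zeros(4),loss="soft_l1",f_scale=.0015)
    b,a=un(r.x); return b,a,f(r.x),(m-b)@a
def white(c,X,ctr,rad=.09):
    im=c["img"].astype(int); k=np.isfinite(X[...,0])&(np.linalg.norm(X-ctr,axis=2)<rad)&(im.max(2)-im.min(2)<40)&(im.min(2)>85)
    return X[k]
E
python3 - <<'E'
from st import *; from h import *
o=st();R=o["tool_rot"];p=o["tcp_pos"]
a=np.array([-.963,-.257,.068]); g=p-.0188*R[:,2]; b=g-.08*a
for n in ["scene","wrist"]:
    c=dict(np.load(n+"3.npz"));X=cloud(c); m=white(c,X,(g+b)/2,.07)
    k=[abs((m-b)@a-.046)<.042][0]; m=m[k]
    if n=="wrist": m=m[(m[:,2]>.15)]
    bb,aa,res,s=coneaxis(m,b,a); gd=abs(res)<.003
    print(n,len(m),gd.sum(),"axis",aa,"axis in tool",R.T@aa,"s range",np.percentile(s[gd],[1,99]),"rms",res[gd].std(), "g off axis",R.T@((g-bb)-((g-bb)@aa)*aa),"s_g",(g-bb)@aa)
c=dict(np.load("top0.npz"));X=cloud(c)
k=(X[...,1]>.38)&(X[...,2]>.02)&(X[...,0]>.35)&(X[...,0]<.9); o=X[k]; print(o.min(0),o.max(0))
for y in np.arange(.38,.75,.05):
    q=o[abs(o[:,1]-y)<.025]; print(y,len(q), q.max(0) if len(q) else 0)
E
```

```text
t 9.1 q [-0.9907  0.4358  2.0091  1.1771  0.8001 -0.5704] 
p [ 0.5031 -0.3189  0.1925] f [ 0.0377 -0.6367 -3.4716] w 0.06674612004180955
[[ 0.6905  0.2369  0.6835]
 [ 0.1692 -0.9715  0.1658]
 [ 0.7033  0.0012 -0.7109]]
scene 1209 1209 axis [-0.9642 -0.2508  0.0855] axis in tool [-0.6481  0.0154 -0.7614] s range [0.0052 0.0877] rms 0.0007684988105583853 g off axis [ 0.     -0.0005 -0.    ] s_g 0.07993939691319858
wrist 18384 15761 axis [-0.9609 -0.2586  0.0993] axis in tool [-0.6374  0.0237 -0.7702] s range [0.0063 0.0885] rms 0.0005696984790888115 g off axis [-0.0004  0.0009  0.0004] s_g 0.07994575539573398
[0.4279 0.5358 0.0201] [0.6694 0.6407 0.0933]
0.38 0 0
0.43 0 0
0.48 0 0
0.53 2522 [0.6691 0.5549 0.0933]
0.58 531 [0.6694 0.6049 0.0931]
0.6299999999999999 98 [0.6639 0.6407 0.0718]
0.6799999999999999 0 0
0.73 0 0
```

```bash
cat > plan.py <<'E'
import numpy as np
from scipy.spatial.transform import Rotation as Ro
def Rup(aT,az,sgn=-1):
    # tool rot with axis (tool frame aT) vertical; tool z horizontal azimuth = az
    aT=aT/np.linalg.norm(aT)
    R0=Ro.align_vectors([[0,0,1]],[aT])[0].as_matrix()
    z=R0[:,2]; d=az-np.arctan2(z[1],z[0])
    return Ro.from_euler('z',d).as_matrix()@R0
def rows(p,R,p1,R1,n,dec=2):
    out=[];p=p.copy();R=R.copy()
    for k in range(n):
        m=n-k
        w=Ro.from_matrix(R.T@R1).as_rotvec()/m; d=R.T@(p1-p)/m
        a=np.round(d/.04,dec); b=np.round(w/.1,dec); out.append([float(v) for v in np.r_[a,b]])
        p=p+R@(a*.04); R=R@Ro.from_rotvec(b*.1).as_matrix()
    print("end err",p-p1,Ro.from_matrix(R.T@R1).magnitude()); 
    for i in range(0,n,10): print(out[i:i+10])
    print("max",np.abs(out).max()); return out
E
python3 - <<'E'
from st import *; from plan import *
o=st();R=o["tool_rot"];p=o["tcp_pos"]
aT=np.array([-.643,.020,-.766])
R1=Rup(aT,np.deg2rad(31+180)); print(R1)
g=np.array([.499,.300,.245]); p1=g+.0188*R1[:,2]; print(p1)
rows(p,R,p1,R1,20)
E
```

```text
t 9.1 q [-0.9907  0.4358  2.0091  1.1771  0.8001 -0.5704] 
p [ 0.5031 -0.3189  0.1925] f [ 0.0377 -0.6367 -3.4716] w 0.06674612004180955
[[ 0.6905  0.2369  0.6835]
 [ 0.1692 -0.9715  0.1658]
 [ 0.7033  0.0012 -0.7109]]
[[ 0.6721  0.4944 -0.5513]
 [ 0.3676 -0.869  -0.3312]
 [-0.6428  0.02   -0.7658]]
[0.4886 0.2938 0.2306]
end err [ 0.     -0.0001  0.0001] 0.0005225987532117137
[[0.15, -0.75, 0.08, -0.0, -0.73, -0.15], [0.17, -0.75, 0.07, -0.0, -0.73, -0.15], [0.18, -0.74, 0.06, -0.0, -0.73, -0.15], [0.2, -0.74, 0.04, -0.0, -0.73, -0.15], [0.21, -0.74, 0.03, -0.01, -0.73, -0.15], [0.22, -0.73, 0.01, -0.0, -0.73, -0.15], [0.24, -0.73, -0.01, -0.01, -0.73, -0.15], [0.24, -0.73, -0.02, -0.01, -0.73, -0.15], [0.25, -0.72, -0.04, -0.0, -0.73, -0.15], [0.26, -0.72, -0.06, -0.01, -0.73, -0.15]]
[[0.27, -0.72, -0.08, -0.01, -0.74, -0.15], [0.27, -0.71, -0.1, -0.0, -0.73, -0.16], [0.27, -0.71, -0.12, -0.01, -0.74, -0.15], [0.27, -0.7, -0.15, -0.0, -0.73, -0.16], [0.27, -0.7, -0.16, -0.01, -0.74, -0.15], [0.27, -0.69, -0.19, -0.0, -0.73, -0.16], [0.27, -0.69, -0.21, -0.01, -0.74, -0.15], [0.26, -0.68, -0.22, -0.0, -0.73, -0.16], [0.26, -0.68, -0.24, -0.01, -0.74, -0.15], [0.25, -0.68, -0.27, -0.0, -0.73, -0.16]]
max 0.75
```

>>> arm_command(moves=[[0.1, -0.4, 0, 0, -0.4, -0.1], [0.2, -0.75, 0.05, 0, -0.73, -0.15], [0.2, -0.75, 0.05, 0, -0.73, -0.15], [0.2, -0.75, 0.04, 0, -0.73, -0.15], [0.2, -0.75, 0.03, 0, -0.73, -0.15], [0.22, -0.75, 0.0, 0, -0.73, -0.15], [0.24, -0.75, -0.02, 0, -0.73, -0.15], [0.24, -0.75, -0.03, 0, -0.73, -0.15], [0.25, -0.75, -0.05, 0, -0.73, -0.15], [0.2, -0.5, -0.1, 0, -0.5, -0.15]])

```text
time_s: 10.1
tcp_pos: [0.4941, -0.0299, 0.2192]
tool_rot: [[0.926, 0.361, 0.11], [0.365, -0.931, -0.02], [0.096, 0.059, -0.994]]
force: [-1.0, -0.1, -2.0]
grip_width: 0.0668
```

Run:
```python
from st import *; from plan import *
o=st();R=o["tool_rot"];p=o["tcp_pos"]
aT=np.array([-.643,.020,-.766])
R1=Rup(aT,np.deg2rad(31+180)); print(R1)
g=np.array([.499,.300,.245]); p1=g+.0188*R1[:,2]; print(p1)
rows(p,R,p1,R1,12)
```

```text
t 10.1 q [-0.195   0.2603  1.9322  0.0025  0.8366  1.0013] 
p [ 0.4941 -0.0299  0.2192] f [-1.0267 -0.0797 -2.007 ] w 0.06682067402087659
[[ 0.926   0.361   0.1104]
 [ 0.3652 -0.9307 -0.0199]
 [ 0.0956  0.0587 -0.9937]]
[[ 0.6721  0.4944 -0.5513]
 [ 0.3676 -0.869  -0.3312]
 [-0.6428  0.02   -0.7658]]
[0.4886 0.2938 0.2306]
end err [-0.0001  0.0001  0.0002] 0.00022173735165060594
[[0.24, -0.63, -0.04, -0.01, -0.66, -0.13], [0.24, -0.63, -0.05, -0.01, -0.66, -0.13], [0.25, -0.62, -0.07, -0.0, -0.65, -0.13], [0.25, -0.62, -0.09, -0.01, -0.66, -0.13], [0.25, -0.62, -0.11, -0.0, -0.65, -0.13], [0.25, -0.61, -0.12, -0.01, -0.66, -0.13], [0.25, -0.61, -0.14, -0.0, -0.65, -0.13], [0.25, -0.61, -0.15, -0.01, -0.66, -0.13], [0.25, -0.6, -0.17, -0.0, -0.65, -0.13], [0.24, -0.6, -0.19, -0.01, -0.66, -0.13]]
[[0.24, -0.6, -0.21, -0.0, -0.65, -0.13], [0.23, -0.6, -0.22, -0.01, -0.66, -0.13]]
max 0.66
```

>>> arm_command(moves=[[0.2, -0.5, -0.04, 0, -0.5, -0.1], [0.24, -0.63, -0.05, 0, -0.66, -0.13], [0.25, -0.62, -0.07, 0, -0.65, -0.13], [0.25, -0.62, -0.09, 0, -0.66, -0.13], [0.25, -0.62, -0.11, 0, -0.65, -0.13], [0.25, -0.61, -0.12, 0, -0.66, -0.13], [0.25, -0.61, -0.14, 0, -0.65, -0.13], [0.25, -0.61, -0.15, 0, -0.66, -0.13], [0.25, -0.6, -0.17, 0, -0.65, -0.13], [0.2, -0.4, -0.15, 0, -0.5, -0.13]])

```text
time_s: 11.1
tcp_pos: [0.4927, 0.2257, 0.2301]
tool_rot: [[0.766, 0.472, -0.437], [0.393, -0.881, -0.264], [-0.51, 0.03, -0.86]]
force: [-0.3, -1.1, -2.5]
grip_width: 0.0669
```

Run:
```python
from st import *; from plan import *
o=st();R=o["tool_rot"];p=o["tcp_pos"]
aT=np.array([-.643,.020,-.766])
R1=Rup(aT,np.deg2rad(31+180)); print(R1)
g=np.array([.499,.300,.245]); p1=g+.0188*R1[:,2]; print(p1)
rows(p,R,p1,R1,8)
```

```text
t 11.1 q [ 0.3555  0.5911  1.4368 -0.0953  1.6414  1.4617] 
p [0.4927 0.2257 0.2301] f [-0.341  -1.1313 -2.5261] w 0.06693676717854649
[[ 0.7656  0.472  -0.4372]
 [ 0.3927 -0.8811 -0.2636]
 [-0.5096  0.0301 -0.8599]]
[[ 0.6721  0.4944 -0.5513]
 [ 0.3676 -0.869  -0.3312]
 [-0.6428  0.02   -0.7658]]
[0.4886 0.2938 0.2306]
end err [-0.0001  0.     -0.0001] 0.0006643628274775162
[[0.07, -0.19, -0.05, -0.01, -0.2, -0.03], [0.07, -0.19, -0.05, -0.01, -0.2, -0.03], [0.07, -0.19, -0.06, -0.01, -0.2, -0.03], [0.07, -0.19, -0.06, -0.01, -0.21, -0.04], [0.07, -0.2, -0.06, -0.01, -0.2, -0.03], [0.07, -0.19, -0.06, -0.01, -0.21, -0.04], [0.08, -0.19, -0.06, -0.0, -0.2, -0.03], [0.07, -0.2, -0.06, -0.01, -0.21, -0.04]]
max 0.21
```

>>> arm_command(moves=[[0.07, -0.2, -0.05, 0, -0.2, -0.03], [0.07, -0.2, -0.05, 0, -0.2, -0.03], [0.07, -0.2, -0.06, 0, -0.2, -0.03], [0.07, -0.2, -0.06, 0, -0.2, -0.03], [0.07, -0.2, -0.06, 0, -0.2, -0.03], [0.07, -0.2, -0.06, 0, -0.2, -0.03], [0.07, -0.15, -0.06, 0, -0.15, -0.03], [0, -0.1, 0, 0, 0, 0], [0, 0, 0, 0, 0, 0], [0, 0, 0, 0, 0, 0]])

```text
time_s: 12.1
tcp_pos: [0.4877, 0.2867, 0.2327]
tool_rot: [[0.694, 0.485, -0.531], [0.371, -0.874, -0.314], [-0.617, 0.021, -0.787]]
force: [-0.2, -0.3, -2.3]
grip_width: 0.0669
```

Run:
```python
from st import *; from h import *
o=st()
for n in ["wrist","scene","top"]:
    c=env.capture(n); np.savez(n+"4.npz",**c); cv2.imwrite(f"pics/{n}4.png",c["img"][:,:,::-1])
```

```text
t 12.1 q [ 0.442   0.6852  1.2986 -0.0582  1.8204  1.518 ] 
p [0.4877 0.2867 0.2327] f [-0.1786 -0.3344 -2.2686] w 0.06687954040144328
[[ 0.6943  0.4855 -0.5313]
 [ 0.371  -0.874  -0.3138]
 [-0.6167  0.0208 -0.7869]]
```

View pics/wrist4.png

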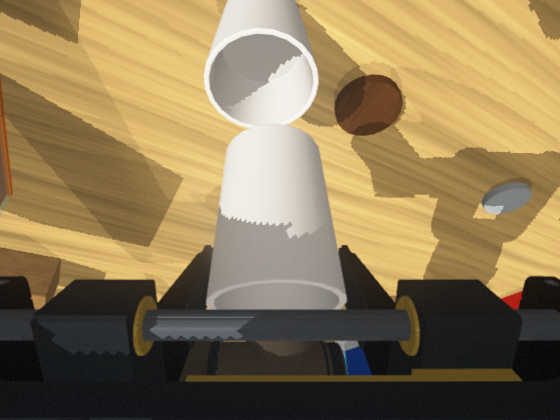

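View pics/scene4.png

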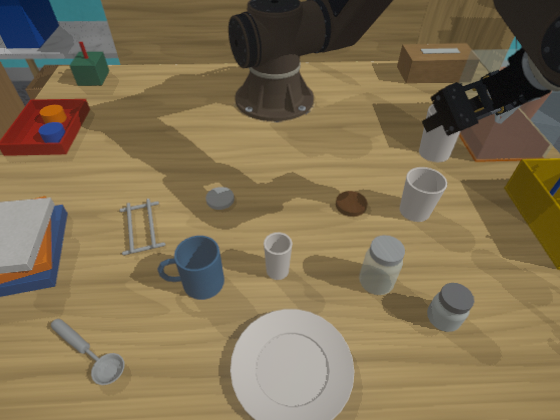

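View pics/top4.png

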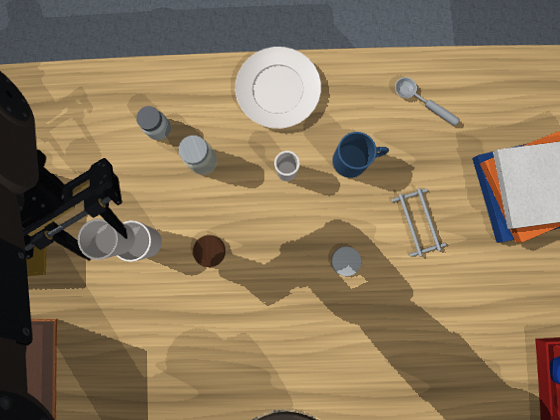

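The tumbler is nearly upright above the wide one in all three views. I'll measure both relative to each other: the wrist camera sees the wide rim at (262,78), plus scene and top.

```bash
cat > m.py <<'E'
from st import *; from h import *
def meas(tag,names=("wrist","scene","top"),wc=(.499,.300),cap=True):
    o=env.observe();R=o["tool_rot"];p=o["tcp_pos"]; z=R[:,2]
    g=p-.0188*z; a=R@np.array([-.643,.020,-.766]); b=g-.08*a
    for n in names:
        c=dict(np.load(f"{n}{tag}.npz"));X=cloud(c)
        m=white(c,X,(g+b)/2,.08); s=(m-b)@a; rd=np.linalg.norm(m-b-s[:,None]*a,axis=1)
        m=m[(s>.004)&(s<.07)&(rd>.018)&(rd<.045)]
        if len(m)>100:
            bb,aa,res,s=coneaxis(m,b,a); gd=abs(res)<.003
            sg=(b-bb)@aa; base=bb+aa*sg
            print(n,"mid",len(m),gd.sum(),"base",base,"axis",aa,"inT",R.T@aa,"rms",res[gd].std())
        W=white(c,X,np.array([wc[0],wc[1],.09]),.06); q=W[(W[:,2]>.0915)&(W[:,2]<.0995)]
        q=q[abs(np.hypot(*(q[:,:2]-wc).T)-.040)<.006]
        if len(q)>20:
            # rim: fix radius ~.040
            r=least_squares(lambda t:np.hypot(*(q[:,:2]-t).T)-.040,np.array(wc),loss="soft_l1",f_scale=.001).x
            print(n,"wide",len(q),"fixed-r",r,"circ",circ(q[:,:2]), "z",np.percentile(q[:,2],95))
E
python3 -c "
from m import *; st(); meas(4)"
```

```text
t 12.25 q [ 0.4417  0.6851  1.2985 -0.0582  1.8205  1.518 ] 
p [0.4878 0.2866 0.2328] f [ 0.7176  0.2578 -2.331 ] w 0.06678766815902848
[[ 0.6945  0.4852 -0.5313]
 [ 0.3708 -0.8742 -0.3136]
 [-0.6166  0.0208 -0.787 ]]
wrist mid 10743 10699 base [0.5006 0.2956 0.1677] axis [-0.0481 -0.0298  0.9984] inT [-0.6601  0.0234 -0.7508] rms 0.00042349074944580186
wrist wide 2118 fixed-r [0.5001 0.3035] circ (array([0.5004, 0.3037]), np.float64(0.039317497637684246), 1953) z 0.09674699370541126
scene mid 891 886 base [0.4994 0.2939 0.1676] axis [-0.0471 -0.0312  0.9984] inT [-0.66    0.0251 -0.7509] rms 0.0009105177130479877
scene wide 224 fixed-r [0.5002 0.3004] circ (array([0.5003, 0.3005]), np.float64(0.03946860642768885), 185) z 0.09601567836166962
top mid 624 344 base [0.5007 0.2933 0.1676] axis [-0.02   -0.1054  0.9942] inT [-0.6661  0.1031 -0.7387] rms 0.0013009624774500124
top wide 179 fixed-r [0.4978 0.3013] circ (array([0.4976, 0.3006]), np.float64(0.03959109294760405), 164) z 0.09788128495866685
```

Run:
```python
from st import *; from plan import *
o=st();R=o["tool_rot"];p=o["tcp_pos"]
aT=np.array([-.660,.024,-.751]); az=np.arctan2(R[1,2],R[0,2])
R1=Rup(aT,az)
g=p-.0188*R[:,2]; g1=g+np.array([.0038,.0097,0]); p1=g1+.0188*R1[:,2]
print("g",g,"base z",g[2]-.08,R1)
rows(p,R,p1,R1,5)
rows(p1,R1,p1+[0,0,-.095],R1,8)
```

```text
t 12.25 q [ 0.4417  0.6851  1.2985 -0.0582  1.8205  1.518 ] 
p [0.4878 0.2866 0.2328] f [ 0.7176  0.2578 -2.331 ] w 0.06678766815902848
[[ 0.6945  0.4852 -0.5313]
 [ 0.3708 -0.8742 -0.3136]
 [-0.6166  0.0208 -0.787 ]]
g [0.4978 0.2925 0.2476] base z 0.16760062222512156 [[ 0.6648  0.4844 -0.5687]
 [ 0.3501 -0.8745 -0.3356]
 [-0.6599  0.024  -0.7509]]
end err [ 0.      0.0002 -0.0001] 0.0004771305893058619
[[0.03, -0.03, -0.03, -0.0, -0.11, 0.01], [0.02, -0.03, -0.02, -0.0, -0.11, 0.0], [0.03, -0.04, -0.03, -0.01, -0.11, 0.01], [0.02, -0.03, -0.02, -0.0, -0.12, 0.0], [0.03, -0.04, -0.03, -0.01, -0.11, 0.01]]
max 0.12
end err [0.0001 0.0002 0.    ] 0.0
[[0.2, -0.01, 0.22, 0.0, 0.0, 0.0], [0.2, -0.01, 0.22, 0.0, 0.0, 0.0], [0.19, -0.01, 0.22, 0.0, 0.0, 0.0], [0.2, -0.01, 0.22, 0.0, 0.0, 0.0], [0.19, -0.0, 0.23, 0.0, 0.0, 0.0], [0.2, -0.01, 0.22, 0.0, 0.0, 0.0], [0.19, -0.0, 0.23, 0.0, 0.0, 0.0], [0.2, -0.01, 0.22, 0.0, 0.0, 0.0]]
max 0.23
```

>>> arm_command(moves=[[0.03, -0.04, -0.03, 0, -0.11, 0], [0.03, -0.04, -0.03, 0, -0.11, 0], [0.02, -0.03, -0.02, 0, -0.11, 0], [0.02, -0.03, -0.02, 0, -0.11, 0], [0.03, -0.03, -0.03, 0, -0.12, 0], [0.2, -0.01, 0.22, 0, 0, 0], [0.2, -0.01, 0.22, 0, 0, 0], [0.2, -0.01, 0.22, 0, 0, 0], [0.1, 0, 0.11, 0, 0, 0], [0, 0, 0, 0, 0, 0]])

```text
time_s: 13.25
tcp_pos: [0.491, 0.2968, 0.1904]
tool_rot: [[0.662, 0.485, -0.571], [0.352, -0.874, -0.335], [-0.661, 0.021, -0.75]]
force: [-0.8, 0.3, -2.5]
grip_width: 0.0667
```

Run:
```python
from m import *
for n in ["wrist","scene"]:
    c=env.capture(n); np.savez(n+"5.npz",**c); cv2.imwrite(f"pics/{n}5.png",c["img"][:,:,::-1])
st(); meas(5,("wrist","scene"))
```

```text
t 13.35 q [ 0.453   0.7609  1.2836 -0.0527  1.8165  1.531 ] 
p [0.4913 0.297  0.1916] f [-0.3864 -0.6521 -2.4559] w 0.06676879732144453
[[ 0.6633  0.4854 -0.5695]
 [ 0.3528 -0.874  -0.3341]
 [-0.66    0.0207 -0.751 ]]
wrist mid 10998 10890 base [0.5007 0.3039 0.1257] axis [ 0.003  -0.0022  1.    ] inT [-0.6588  0.0241 -0.752 ] rms 0.0004251446388836307
wrist wide 1881 fixed-r [0.4999 0.3034] circ (array([0.5008, 0.304 ]), np.float64(0.03911437167256341), 1683) z 0.09664826791034323
scene mid 701 690 base [0.5013 0.3023 0.1258] axis [-0.0182 -0.0016  0.9998] inT [-0.6725  0.0133 -0.74  ] rms 0.0009659873112245351
scene wide 160 fixed-r [0.4999 0.3005] circ (array([0.5007, 0.3   ]), np.float64(0.03936098515219536), 128) z 0.09598743745396202
```

View pics/wrist5.png

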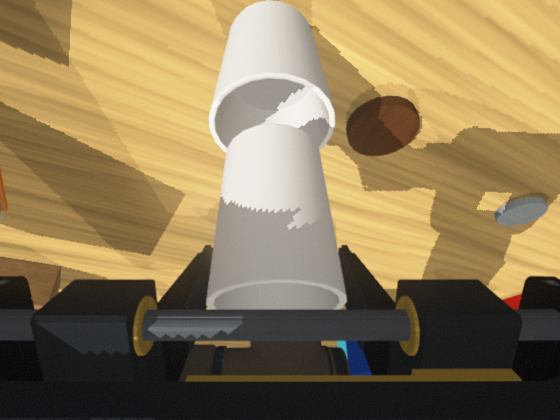

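View pics/scene5.png

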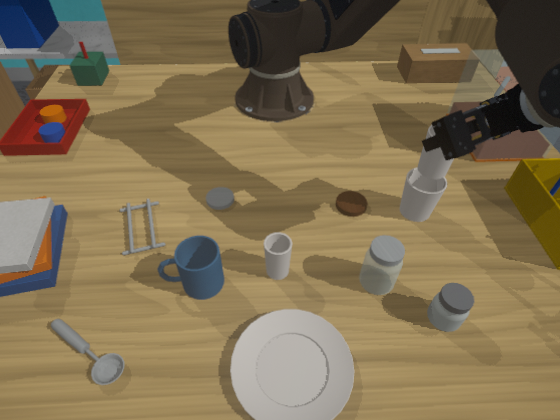

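Within about 1 mm of centre and vertical. Lowering.

>>> arm_command(moves=[[0.13, -0.004, 0.148, 0, 0, 0], [0.13, -0.004, 0.148, 0, 0, 0], [0.13, -0.004, 0.148, 0, 0, 0], [0.13, -0.004, 0.148, 0, 0, 0], [0.13, -0.004, 0.148, 0, 0, 0], [0.13, -0.004, 0.148, 0, 0, 0], [0.13, -0.004, 0.148, 0, 0, 0], [0.13, -0.004, 0.148, 0, 0, 0], [0.13, -0.004, 0.148, 0, 0, 0], [0, 0, 0, 0, 0, 0]])

```text
time_s: 14.35
tcp_pos: [0.4909, 0.2968, 0.1195]
tool_rot: [[0.662, 0.485, -0.571], [0.352, -0.874, -0.335], [-0.661, 0.021, -0.75]]
force: [0.6, 0.1, -2.8]
grip_width: 0.0669
```

Run:
```python
from m import *
o=st(); print("left",o["tcp_pos"][2]-.1079, "torque",o["torque"])
for n in ["wrist"]:
    c=env.capture(n); np.savez(n+"6.npz",**c); cv2.imwrite(f"pics/{n}6.png",c["img"][:,:,::-1])
meas(6,("wrist",))
```

```text
t 14.35 q [ 0.453   0.8355  1.3333 -0.0515  1.6941  1.5375] 
p [0.4909 0.2968 0.1195] f [ 0.6025  0.0622 -2.8443] w 0.06688684076529343
[[ 0.6622  0.4855 -0.5707]
 [ 0.3523 -0.874  -0.3347]
 [-0.6613  0.0206 -0.7498]]
left 0.011552436957262088 torque [ 0.3158 -0.5419  0.024 ]
wrist mid 15201 9083 base [0.5111 0.3098 0.057 ] axis [-0.1769 -0.1038  0.9788] inT [-0.8005  0.025  -0.5989] rms 0.001583838311417314
wrist wide 3145 fixed-r [0.4993 0.3023] circ (array([0.501 , 0.3041]), np.float64(0.03905306595647216), 2147) z 0.09807553819838999
```

View pics/wrist6.png

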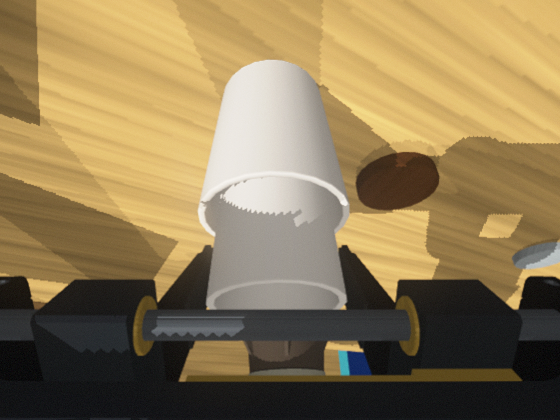

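Middle is inside the wide one and nothing touches (force still ≈ −2.8 N, its weight). Creeping down.

>>> arm_command(moves=[[0.03, -0.001, 0.034, 0, 0, 0], [0.03, -0.001, 0.034, 0, 0, 0], [0.03, -0.001, 0.034, 0, 0, 0], [0.03, -0.001, 0.034, 0, 0, 0], [0.01, 0, 0.011, 0, 0, 0], [0.01, 0, 0.011, 0, 0, 0], [0.01, 0, 0.011, 0, 0, 0], [0.01, 0, 0.011, 0, 0, 0], [0, 0, 0, 0, 0, 0], [0, 0, 0, 0, 0, 0]])

```text
time_s: 15.4
tcp_pos: [0.4913, 0.2969, 0.111]
tool_rot: [[0.663, 0.485, -0.57], [0.353, -0.874, -0.334], [-0.66, 0.021, -0.751]]
force: [0.6, 0.6, -2.9]
grip_width: 0.0667
```

```bash
python3 -c "
from st import *
o=st(); print(o['tcp_pos'][2]-.1079,o['torque'])"
```

```text
t 15.4 q [ 0.4529  0.8448  1.3371 -0.0515  1.6793  1.5382] 
p [0.4913 0.2969 0.111 ] f [ 0.5799  0.5772 -2.8567] w 0.06672772572446606
[[ 0.6633  0.4855 -0.5696]
 [ 0.3528 -0.874  -0.3341]
 [-0.66    0.0207 -0.751 ]]
0.0030908142482970746 [ 0.2793 -0.5599 -0.0407]
```

>>> arm_command(moves=[[0.007, 0, 0.008, 0, 0, 0], [0.007, 0, 0.008, 0, 0, 0], [0.007, 0, 0.008, 0, 0, 0], [0.007, 0, 0.008, 0, 0, 0], [0, 0, 0, 0, 0, 0], [0, 0, 0, 0, 0, 0], [0, 0, 0, 0, 0, 0], [0, 0, 0, 0, 0, 0], [0, 0, 0, 0, 0, 0], [0, 0, 0, 0, 0, 0]])

```text
time_s: 16.4
tcp_pos: [0.4913, 0.2969, 0.1093]
tool_rot: [[0.663, 0.485, -0.57], [0.353, -0.874, -0.334], [-0.66, 0.021, -0.751]]
force: [-0.6, 0.3, -2.0]
grip_width: 0.0666
```

>>> arm_command(moves=[[0.005, 0, 0.006, 0, 0, 0], [0.005, 0, 0.006, 0, 0, 0], [0.005, 0, 0.006, 0, 0, 0], [0, 0, 0, 0, 0, 0], [0, 0, 0, 0, 0, 0], [0, 0, 0, 0, 0, 0], [0, 0, 0, 0, 0, 0], [0, 0, 0, 0, 0, 0], [0, 0, 0, 0, 0, 0], [0, 0, 0, 0, 0, 0]])

```text
time_s: 17.4
tcp_pos: [0.4913, 0.2969, 0.1085]
tool_rot: [[0.663, 0.485, -0.57], [0.353, -0.874, -0.334], [-0.66, 0.021, -0.751]]
force: [-0.9, 0.4, 1.2]
grip_width: 0.067
```

Contact felt (force z rose by 4 N) at the expected height. Releasing.

>>> arm_command(moves=[[0, 0, 0, 0, 0, 0], [0, 0, 0, 0, 0, 0], [0, 0, 0, 0, 0, 0], [0, 0, 0, 0, 0, 0], [0, 0, 0, 0, 0, 0], [0, 0, 0, 0, 0, 0], [0, 0, 0, 0, 0, 0], [0, 0, 0, 0, 0, 0], [0, 0, 0, 0, 0, 0], [0, 0, 0, 0, 0, 0]], fingers=-1)

```text
time_s: 18.4
tcp_pos: [0.4913, 0.2969, 0.1083]
tool_rot: [[0.663, 0.485, -0.57], [0.353, -0.874, -0.334], [-0.66, 0.021, -0.751]]
force: [-0.2, -0.4, 0.4]
grip_width: 0.0951
```

Run:
```python
from m import *
o=st()
for n in ["wrist","scene"]:
    c=env.capture(n); np.savez(n+"7.npz",**c); cv2.imwrite(f"pics/{n}7.png",c["img"][:,:,::-1])
```

```text
t 18.4 q [ 0.4529  0.8477  1.3385 -0.0515  1.675   1.5384] 
p [0.4913 0.2969 0.1083] f [-0.1775 -0.4429  0.4354] w 0.09512357766683435
[[ 0.6633  0.4855 -0.5696]
 [ 0.3528 -0.874  -0.3341]
 [-0.66    0.0206 -0.751 ]]
```

View pics/wrist7.png

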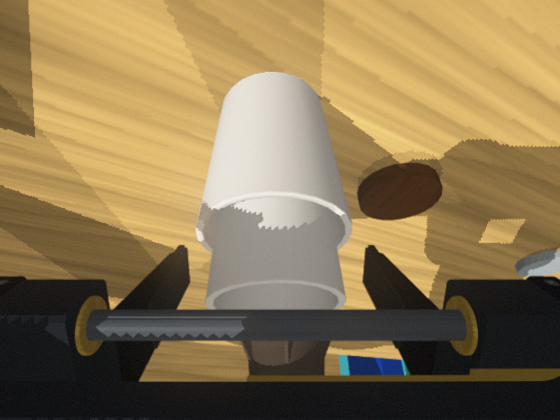

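View pics/scene7.png

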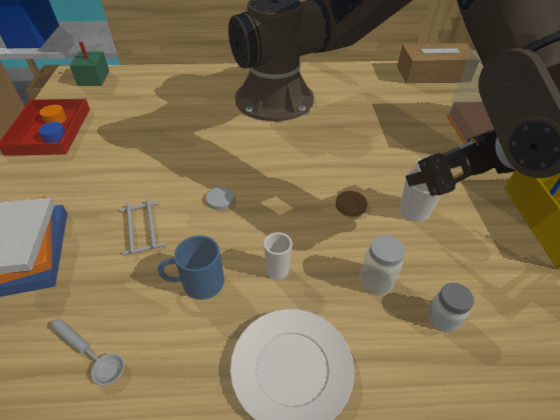

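Middle is released and stays inside. Retreating along the tool axis.

>>> arm_command(moves=[[0, 0, -0.1, 0, 0, 0], [0, 0, -0.3, 0, 0, 0], [0, 0, -0.4, 0, 0, 0], [0, 0, -0.5, 0, 0, 0], [0, 0, -0.5, 0, 0, 0], [0, 0, -0.5, 0, 0, 0], [0, 0, -0.4, 0, 0.5, 0], [-0.4, 0, -0.4, 0, 0.7, 0], [-0.4, 0, -0.4, 0, 0.7, 0], [-0.2, 0, -0.2, 0, 0.7, 0]])

```text
time_s: 19.5
tcp_pos: [0.5444, 0.3297, 0.2479]
tool_rot: [[0.791, 0.485, -0.373], [0.429, -0.874, -0.229], [-0.437, 0.021, -0.899]]
force: [-0.1, 0.6, -0.1]
grip_width: 0.0953
```

Run:
```python
from m import *; from plan import *
o=st();R=o["tool_rot"];p=o["tcp_pos"]
for n in ["scene"]:
    c=env.capture(n); np.savez(n+"8.npz",**c); cv2.imwrite(f"pics/{n}8.png",c["img"][:,:,::-1])
y=np.array([.4855,-.874,0]);y/=np.linalg.norm(y); R1=np.c_[np.cross(y,[0,0,-1]),y,[0,0,-1]]
print(R1)
rows(p,R,np.array([.6515,-.0195,.19]),R1,12)
```

```text
t 19.5 q [ 0.458   0.6848  1.1762 -0.0406  1.7319  1.5293] 
p [0.5444 0.3297 0.2479] f [-0.1095  0.6108 -0.1321] w 0.09529649363621895
[[ 0.7906  0.4854 -0.3733]
 [ 0.4287 -0.874  -0.2287]
 [-0.4373  0.0208 -0.8991]]
[[ 0.8742  0.4856  0.    ]
 [ 0.4856 -0.8742  0.    ]
 [ 0.      0.     -1.    ]]
end err [ 0.     -0.0001  0.0001] 0.0005476915181966903
[[-0.08, 0.74, 0.19, 0.02, 0.38, -0.0], [-0.09, 0.74, 0.19, 0.02, 0.38, -0.0], [-0.1, 0.74, 0.18, 0.02, 0.38, -0.0], [-0.1, 0.74, 0.18, 0.02, 0.38, -0.01], [-0.11, 0.74, 0.17, 0.02, 0.38, -0.01], [-0.12, 0.74, 0.16, 0.02, 0.38, -0.0], [-0.12, 0.75, 0.16, 0.01, 0.37, -0.01], [-0.13, 0.75, 0.15, 0.02, 0.38, -0.0], [-0.14, 0.74, 0.15, 0.01, 0.37, -0.01], [-0.14, 0.75, 0.14, 0.02, 0.38, -0.0]]
[[-0.15, 0.74, 0.13, 0.01, 0.37, -0.01], [-0.16, 0.75, 0.13, 0.02, 0.38, -0.0]]
max 0.75
```

View pics/scene8.png

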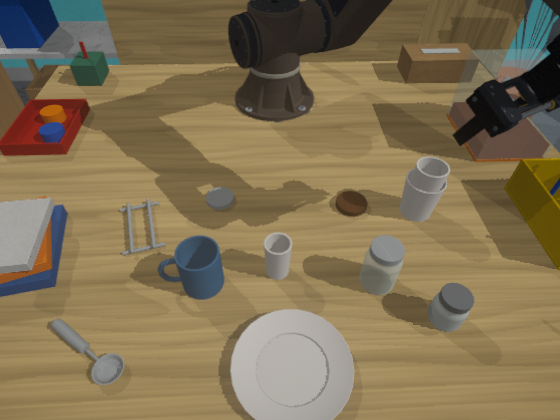

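The scene picture shows middle standing upright in the wide one at (430,175). On to the slim one.

>>> arm_command(moves=[[-0.06, 0.5, 0.1, 0.02, 0.38, 0], [-0.09, 0.74, 0.15, 0.02, 0.38, 0], [-0.1, 0.74, 0.15, 0.02, 0.38, 0], [-0.1, 0.74, 0.15, 0.02, 0.38, 0], [-0.11, 0.74, 0.15, 0.02, 0.38, 0], [-0.12, 0.74, 0.15, 0.02, 0.38, 0], [-0.12, 0.75, 0.15, 0.01, 0.38, 0], [-0.13, 0.75, 0.15, 0.02, 0.38, 0], [-0.14, 0.74, 0.14, 0.01, 0.38, 0], [-0.14, 0.6, 0.14, 0.02, 0.38, 0]])

```text
time_s: 20.55
tcp_pos: [0.6295, 0.0525, 0.2059]
tool_rot: [[0.874, 0.481, -0.067], [0.479, -0.877, -0.041], [-0.079, 0.004, -0.997]]
force: [0.5, -0.1, -0.2]
grip_width: 0.0949
```

Run:
```python
from m import *; from plan import *
o=st();R=o["tool_rot"];p=o["tcp_pos"]
y=np.array([.4855,-.874,0]);y/=np.linalg.norm(y); R1=np.c_[np.cross(y,[0,0,-1]),y,[0,0,-1]]
rows(p,R,np.array([.6515,-.0195,.19]),R1,8)
```

```text
t 20.55 q [-0.0033  0.537   1.5022 -0.0453  1.1697  1.0851] 
p [0.6295 0.0525 0.2059] f [ 0.5321 -0.0924 -0.1904] w 0.09490941728140814
[[ 0.8743  0.4808 -0.067 ]
 [ 0.479  -0.8768 -0.0414]
 [-0.0787  0.0041 -0.9969]]
end err [-0.      0.     -0.0001] 0.00044410499749461096
[[-0.04, 0.23, 0.05, 0.0, 0.1, -0.01], [-0.04, 0.23, 0.05, 0.01, 0.1, -0.01], [-0.05, 0.23, 0.05, 0.0, 0.1, -0.01], [-0.05, 0.23, 0.05, 0.01, 0.1, -0.01], [-0.05, 0.23, 0.06, 0.0, 0.1, -0.0], [-0.05, 0.23, 0.05, 0.01, 0.1, -0.01], [-0.04, 0.23, 0.05, 0.0, 0.09, -0.0], [-0.05, 0.23, 0.06, 0.01, 0.1, -0.01]]
max 0.23
```

>>> arm_command(moves=[[-0.04, 0.23, 0.05, 0, 0.1, -0.01], [-0.04, 0.23, 0.05, 0, 0.1, -0.01], [-0.05, 0.23, 0.05, 0, 0.1, -0.01], [-0.05, 0.23, 0.05, 0, 0.1, -0.01], [-0.05, 0.23, 0.05, 0, 0.1, 0], [-0.05, 0.23, 0.05, 0, 0.1, 0], [-0.05, 0.23, 0.05, 0, 0.1, 0], [-0.05, 0.23, 0.05, 0, 0.1, 0], [0, 0, 0, 0, 0, 0], [0, 0, 0, 0, 0, 0]])

```text
time_s: 21.55
tcp_pos: [0.6504, -0.0184, 0.1906]
tool_rot: [[0.875, 0.484, 0.0], [0.484, -0.875, -0.003], [-0.001, 0.003, -1.0]]
force: [-0.7, -0.3, -0.5]
grip_width: 0.0948
```

Run:
```python
from m import *; from plan import *
o=st();R=o["tool_rot"];p=o["tcp_pos"]
for n in ["wrist","top"]:
    c=env.capture(n); np.savez(n+"9.npz",**c); img=c["img"][:,:,::-1].copy()
    for s in (0,.06,.1): 
        q=proj(c,p+s*R[:,2])[0]; cv2.circle(img,(int(q[0]),int(q[1])),3,(0,255,0),1)
    cv2.imwrite(f"pics/{n}9.png",img)
    X=cloud(c); sc=np.array([.6515,-.0195])
    W=white(c,X,np.array([*sc,.085]),.045); q=W[(W[:,2]>.0835)&(W[:,2]<.0915)]; q=q[abs(np.hypot(*(q[:,:2]-sc).T)-.0245)<.006]
    if len(q)>20: print(n,"slim",len(q),circ(q[:,:2]),least_squares(lambda t:np.hypot(*(q[:,:2]-t).T)-.0245,sc,loss="soft_l1",f_scale=.001).x,np.percentile(q[:,2],95))
    # nest: middle rim at z~.134
    nc=np.array([.500,.302])
    W=white(c,X,np.array([*nc,.13]),.05); q=W[(W[:,2]>.1285)&(W[:,2]<.138)]; q=q[abs(np.hypot(*(q[:,:2]-nc).T)-.0315)<.008]
    if len(q)>20: print(n,"midrim",len(q),circ(q[:,:2]),least_squares(lambda t:np.hypot(*(q[:,:2]-t).T)-.0315,nc,loss="soft_l1",f_scale=.001).x,np.percentile(q[:,2],[5,50,95]))
    W=white(c,X,np.array([*nc,.09]),.06); q=W[(W[:,2]>.091)&(W[:,2]<.0985)]; q=q[abs(np.hypot(*(q[:,:2]-nc).T)-.0405)<.005]
    if len(q)>20: print(n,"widerim",len(q),circ(q[:,:2]))
c=dict(np.load("scene8.npz")); X=cloud(c)
W=white(c,X,np.array([*nc,.13]),.05); q=W[(W[:,2]>.1285)&(W[:,2]<.138)]; q=q[abs(np.hypot(*(q[:,:2]-nc).T)-.0315)<.008]
print("scene midrim",len(q),circ(q[:,:2]),np.percentile(q[:,2],[5,50,95]))
```

```text
t 21.55 q [-0.1284  0.5503  1.5192 -0.0035  1.0712  0.9386] 
p [ 0.6504 -0.0184  0.1906] f [-0.7144 -0.2557 -0.5164] w 0.09480774913987863
[[ 0.875   0.4842  0.0005]
 [ 0.4842 -0.8749 -0.0032]
 [-0.0011  0.003  -1.    ]]
wrist slim 931 (array([ 0.6524, -0.0186]), np.float64(0.023976558400692363), 872) [ 0.6523 -0.0186] 0.08897957420282132
top midrim 255 (array([0.5   , 0.3019]), np.float64(0.03122584892582175), 220) [0.4999 0.3021] [0.1296 0.1331 0.1357]
top widerim 180 (array([0.4976, 0.3005]), np.float64(0.03952513259367336), 157)
scene midrim 227 (array([0.5025, 0.3014]), np.float64(0.031132545138532565), 188) [0.1289 0.1319 0.1347]
```

View pics/wrist9.png

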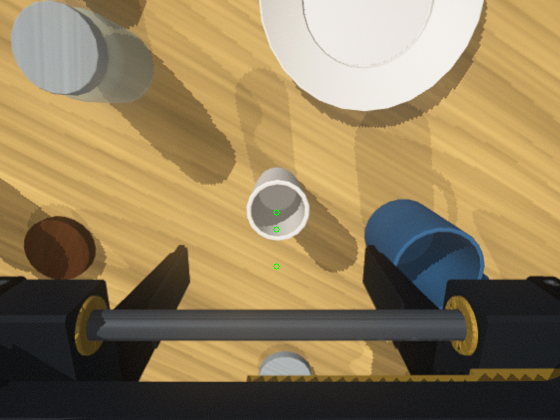

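View pics/top9.png

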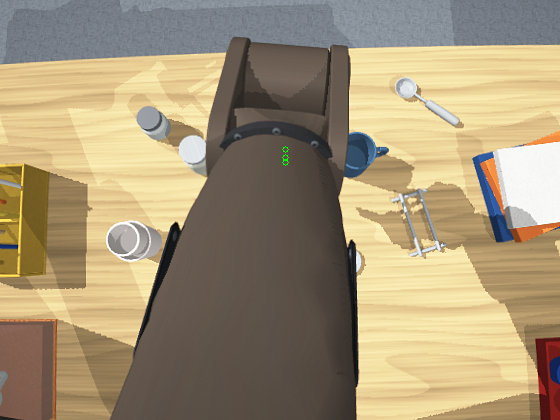

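Slim is centred, and top and scene depth show the middle rim level at z≈0.134 m, as it should be when seated. Descending over slim.

>>> arm_command(moves=[[0.025, 0.037, 0.15, 0, 0, 0], [0, 0, 0.4, 0, 0, 0], [0, 0, 0.45, 0, 0, 0], [0, 0, 0.45, 0, 0, 0], [0, 0, 0.45, 0, 0, 0], [0, 0, 0.45, 0, 0, 0], [0, 0, 0.45, 0, 0, 0], [0, 0, 0.3, 0, 0, 0], [0, 0, 0.16, 0, 0, 0], [0, 0, 0, 0, 0, 0]])

```text
time_s: 22.65
tcp_pos: [0.6519, -0.0192, 0.0595]
tool_rot: [[0.875, 0.485, -0.0], [0.485, -0.875, -0.003], [-0.002, 0.003, -1.0]]
force: [-0.2, -0.3, 0.0]
grip_width: 0.0951
```

Run:
```python
from m import *
o=st()
c=env.capture("wrist"); cv2.imwrite(f"pics/wrist10.png",c["img"][:,:,::-1])
```

```text
t 22.65 q [-0.1294  0.7027  1.6233 -0.0044  0.8156  0.9382] 
p [ 0.6519 -0.0192  0.0595] f [-0.1783 -0.3096  0.001 ] w 0.09514309091408962
[[ 0.8746  0.4849 -0.0005]
 [ 0.4849 -0.8746 -0.0031]
 [-0.0019  0.0025 -1.    ]]
```

View pics/wrist10.png

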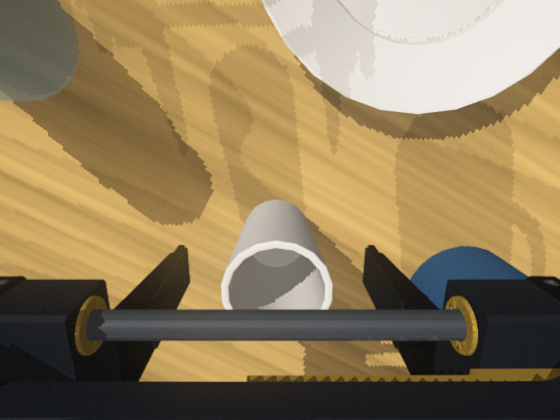

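Centred. Close, then lift.

>>> arm_command(moves=[[0, 0, 0, 0, 0, 0], [0, 0, 0, 0, 0, 0], [0, 0, 0, 0, 0, 0], [0, 0, 0, 0, 0, 0], [0, 0, 0, 0, 0, 0], [0, 0, 0, 0, 0, 0], [0, 0, 0, 0, 0, 0], [0, 0, 0, 0, 0, 0], [0, 0, 0, 0, 0, 0], [0, 0, 0, 0, 0, 0]], fingers=1)

```text
time_s: 23.7
tcp_pos: [0.6522, -0.0194, 0.0603]
tool_rot: [[0.875, 0.485, 0.001], [0.485, -0.875, -0.003], [-0.001, 0.003, -1.0]]
force: [-0.5, 0.6, 1.4]
grip_width: 0.0518
```

>>> arm_command(moves=[[0, 0, -0.1, 0, 0, 0], [0, 0, -0.25, 0, 0, 0], [0, 0, -0.5, 0, 0, 0], [0, 0, -0.6, 0, 0, 0], [0, 0, -0.6, 0, 0, 0], [0, 0, -0.6, 0, 0, 0], [0, 0, -0.6, 0, 0, 0], [0, 0, -0.6, 0, 0, 0], [0, 0, -0.4, 0, 0, 0], [0, 0, -0.2, 0, 0, 0]])

```text
time_s: 24.7
tcp_pos: [0.6523, -0.0188, 0.2406]
tool_rot: [[0.875, 0.485, 0.003], [0.485, -0.875, -0.004], [0.001, 0.005, -1.0]]
force: [-0.2, 0.5, -2.3]
grip_width: 0.0519
```

Run:
```python
from m import *; from plan import *
o=st();R=o["tool_rot"];p=o["tcp_pos"]
c=env.capture("wrist"); np.savez("wrist11.npz",**c); cv2.imwrite(f"pics/wrist11.png",c["img"][:,:,::-1])
y=np.array([.4855,-.874,0]);y/=np.linalg.norm(y); R1=np.c_[np.cross(y,[0,0,-1]),y,[0,0,-1]]
rows(p,R,np.array([.500,.3015,.235]),R1,12)
```

```text
t 24.7 q [-0.1286  0.5073  1.4563 -0.0034  1.1743  0.9374] 
p [ 0.6523 -0.0188  0.2406] f [-0.2398  0.516  -2.2556] w 0.05194497844732251
[[ 0.8747  0.4847  0.0032]
 [ 0.4847 -0.8747 -0.0036]
 [ 0.0011  0.0047 -1.    ]]
end err [-0.0001 -0.      0.0001] 0.000285570050534509
[[0.05, -0.74, 0.01, 0.0, -0.0, -0.0], [0.05, -0.74, 0.01, 0.0, -0.0, -0.0], [0.05, -0.74, 0.01, 0.0, -0.0, -0.0], [0.04, -0.74, 0.01, 0.01, -0.0, -0.0], [0.05, -0.74, 0.01, 0.0, -0.0, -0.0], [0.04, -0.74, 0.01, 0.01, -0.0, -0.0], [0.05, -0.73, 0.01, 0.0, -0.0, -0.0], [0.04, -0.74, 0.01, 0.01, -0.0, -0.0], [0.05, -0.73, 0.01, 0.0, -0.0, -0.0], [0.04, -0.74, 0.01, 0.01, -0.0, -0.0]]
[[0.05, -0.73, 0.01, 0.0, -0.01, -0.0], [0.04, -0.74, 0.0, 0.01, -0.0, -0.01]]
max 0.74
```

View pics/wrist11.png

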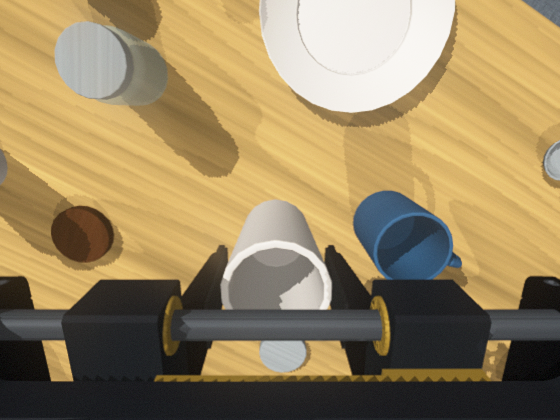

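>>> arm_command(moves=[[0.03, -0.4, 0, 0, 0, 0], [0.05, -0.75, 0, 0, 0, 0], [0.05, -0.75, 0, 0, 0, 0], [0.05, -0.75, 0, 0, 0, 0], [0.05, -0.75, 0, 0, 0, 0], [0.05, -0.75, 0, 0, 0, 0], [0.05, -0.75, 0, 0, 0, 0], [0.05, -0.75, 0, 0, 0, 0], [0.05, -0.75, 0, 0, 0, 0], [0.05, -0.6, 0, 0, 0, 0]])

```text
time_s: 25.75
tcp_pos: [0.5312, 0.2372, 0.2363]
tool_rot: [[0.874, 0.485, -0.001], [0.485, -0.874, -0.004], [-0.003, 0.003, -1.0]]
force: [-0.3, -0.5, -1.3]
grip_width: 0.0521
```

Run:
```python
from m import *; from plan import *
o=st();R=o["tool_rot"];p=o["tcp_pos"]
y=np.array([.4855,-.874,0]);y/=np.linalg.norm(y); R1=np.c_[np.cross(y,[0,0,-1]),y,[0,0,-1]]
rows(p,R,np.array([.500,.3015,.235]),R1,6)
```

```text
t 25.75 q [ 0.3079  0.4089  1.6387 -0.0035  1.0963  1.3734] 
p [0.5312 0.2372 0.2363] f [-0.3301 -0.4554 -1.2661] w 0.052129285032069886
[[ 0.8743  0.4854 -0.0012]
 [ 0.4854 -0.8743 -0.0036]
 [-0.0028  0.0026 -1.    ]]
end err [ 0.0001 -0.0001  0.    ] 0.0004884447909608536
[[0.02, -0.3, 0.0, 0.0, 0.0, -0.0], [0.02, -0.3, 0.01, 0.01, 0.01, -0.0], [0.01, -0.3, 0.01, 0.0, 0.0, -0.0], [0.02, -0.29, 0.0, 0.01, 0.01, -0.0], [0.01, -0.3, 0.01, 0.0, 0.0, -0.0], [0.02, -0.29, 0.0, 0.01, 0.01, -0.0]]
max 0.3
```

>>> arm_command(moves=[[0.02, -0.3, 0, 0, 0, 0], [0.02, -0.3, 0, 0, 0, 0], [0.02, -0.3, 0, 0, 0, 0], [0.01, -0.3, 0, 0, 0, 0], [0.01, -0.3, 0, 0, 0, 0], [0.01, -0.2, 0, 0, 0, 0], [0, -0.1, 0, 0, 0, 0], [0, 0, 0, 0, 0, 0], [0, 0, 0, 0, 0, 0], [0, 0, 0, 0, 0, 0]])

```text
time_s: 26.75
tcp_pos: [0.5015, 0.2998, 0.2371]
tool_rot: [[0.875, 0.484, 0.001], [0.484, -0.875, -0.003], [-0.001, 0.003, -1.0]]
force: [-0.8, 0.1, -1.3]
grip_width: 0.0525
```

```bash
cat > m2.py <<'E'
from m import *
def meas2(tag,names=("wrist","scene","top")):
    o=st();R=o["tool_rot"];p=o["tcp_pos"]; a=-R[:,2]
    b=p-np.array([0,0,.060]) ; nc=np.array([.500,.302])
    for n in names:
        c=env.capture(n); np.savez(f"{n}{tag}.npz",**c); cv2.imwrite(f"pics/{n}{tag}.png",c["img"][:,:,::-1]); X=cloud(c)
        m=white(c,X,b+.04*a,.08); s=(m-b)@a; rd=np.linalg.norm(m-b-s[:,None]*a,axis=1)
        m=m[(s>.004)&(s<.052)&(rd>.014)&(rd<.033)&(m[:,2]>.14)]
        if len(m)>80:
            bb,aa,res,s=coneaxis(m,b,a,.0225,.0265,.088); gd=abs(res)<.003; base=bb+aa*((b-bb)@aa)
            print(n,"slim",len(m),gd.sum(),"base",base,"axis",aa,"rms",res[gd].std())
        for nm,z,r,ce in (("mid",.134,.0315,nc),("wide",.096,.040,nc)):
            W=white(c,X,np.array([*nc,z]),.05); q=W[(W[:,2]>z-.0045)&(W[:,2]<z+.003)]; q=q[abs(np.hypot(*(q[:,:2]-nc).T)-r)<.006]
            if len(q)>20: print(n,nm,len(q),circ(q[:,:2]),least_squares(lambda t:np.hypot(*(q[:,:2]-t).T)-r,nc,loss="soft_l1",f_scale=.001).x)
E
python3 -c "from m2 import *;meas2(12)"
```

```text
t 26.75 q [ 0.4273  0.4113  1.6324 -0.0037  1.0986  1.4942] 
p [0.5015 0.2998 0.2371] f [-0.801   0.0947 -1.2865] w 0.05253989282777234
[[ 0.8749  0.4843  0.0008]
 [ 0.4843 -0.8749 -0.0033]
 [-0.0009  0.0033 -1.    ]]
wrist slim 3260 2128 base [0.5045 0.3015 0.1771] axis [-0.0011  0.0186  0.9998] rms 0.0008975592944458675
wrist mid 775 (array([0.5022, 0.3045]), np.float64(0.030836731463241892), 726) [0.5015 0.304 ]
wrist wide 706 (array([0.4993, 0.3029]), np.float64(0.03965388194657519), 656) [0.4988 0.3026]
scene slim 556 555 base [0.4991 0.2986 0.1771] axis [0.0035 0.0022 1.    ] rms 0.0008963009733586773
scene mid 208 (array([0.5024, 0.3013]), np.float64(0.03129147396000305), 175) [0.5024 0.3015]
scene wide 141 (array([0.5   , 0.3005]), np.float64(0.039720285714101106), 117) [0.4996 0.3008]
top slim 195 194 base [0.5    0.2984 0.1771] axis [-0.0044  0.0118  0.9999] rms 0.0003766795820825243
top mid 125 (array([0.5   , 0.3021]), np.float64(0.031210313089490765), 107) [0.5001 0.3026]
top wide 164 (array([0.4977, 0.3012]), np.float64(0.03989458679170818), 147) [0.4979 0.3014]
```

View pics/wrist12.png

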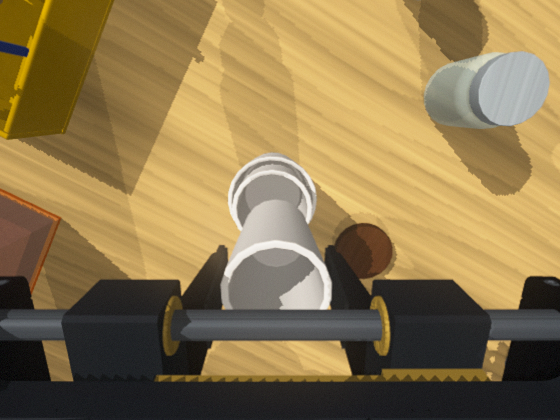

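View pics/scene12.png

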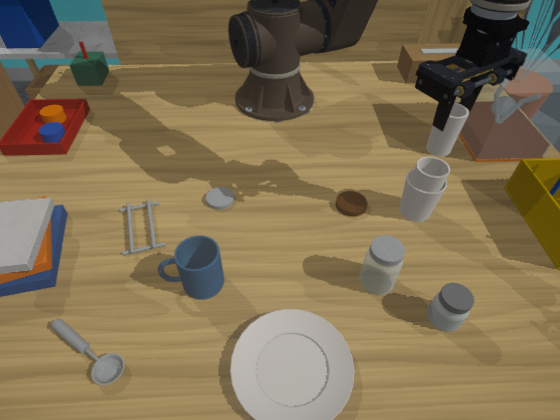

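>>> arm_command(moves=[[0.027, -0.033, 0.05, 0, 0, 0], [0.027, -0.033, 0.1, 0, 0, 0], [0, 0, 0.15, 0, 0, 0], [0, 0, 0.15, 0, 0, 0], [0, 0, 0.15, 0, 0, 0], [0, 0, 0.1, 0, 0, 0], [0, 0, 0.05, 0, 0, 0], [0, 0, 0, 0, 0, 0], [0, 0, 0, 0, 0, 0], [0, 0, 0, 0, 0, 0]])

```text
time_s: 27.9
tcp_pos: [0.5021, 0.3034, 0.2074]
tool_rot: [[0.875, 0.485, 0.001], [0.485, -0.875, -0.003], [-0.001, 0.003, -1.0]]
force: [-0.3, 0.4, -1.1]
grip_width: 0.0525
```

```bash
python3 -c "
from m2 import *;meas2(13)
i=cv2.imread('pics/top13.png')[195:285,70:190]; j=cv2.imread('pics/wrist13.png')[120:330,180:370]
cv2.imwrite('pics/c13.png',np.hstack([cv2.resize(i,(400,400)),cv2.resize(j,(400,400))]))"
```

```text
t 27.9 q [ 0.4326  0.444   1.6641 -0.0038  1.0338  1.4993] 
p [0.5021 0.3034 0.2074] f [-0.3381  0.4386 -1.1476] w 0.05246270879577036
[[ 0.8747  0.4847  0.0011]
 [ 0.4847 -0.8747 -0.0031]
 [-0.0005  0.0032 -1.    ]]
wrist slim 3249 2131 base [0.5049 0.3054 0.1473] axis [0.0029 0.0128 0.9999] rms 0.0009069156482217822
wrist mid 915 (array([0.5023, 0.3046]), np.float64(0.030809493528115236), 846) [0.5015 0.3041]
wrist wide 812 (array([0.4994, 0.303 ]), np.float64(0.03958714889042027), 759) [0.4988 0.3027]
scene slim 506 505 base [0.5009 0.302  0.1473] axis [-0.0296  0.0078  0.9995] rms 0.0009303411548786679
scene mid 130 (array([0.5032, 0.3012]), np.float64(0.031121718671333357), 103) [0.5024 0.3016]
scene wide 145 (array([0.5006, 0.3002]), np.float64(0.03946627668930826), 126) [0.4999 0.3007]
top slim 169 166 base [0.4997 0.3024 0.1474] axis [ 0.0226 -0.0086  0.9997] rms 0.0005683760335727216
top mid 112 (array([0.4998, 0.3019]), np.float64(0.030906168261812427), 102) [0.5002 0.3026]
top wide 154 (array([0.4977, 0.3011]), np.float64(0.0398325084925887), 145) [0.4979 0.3014]
```

View pics/c13.png

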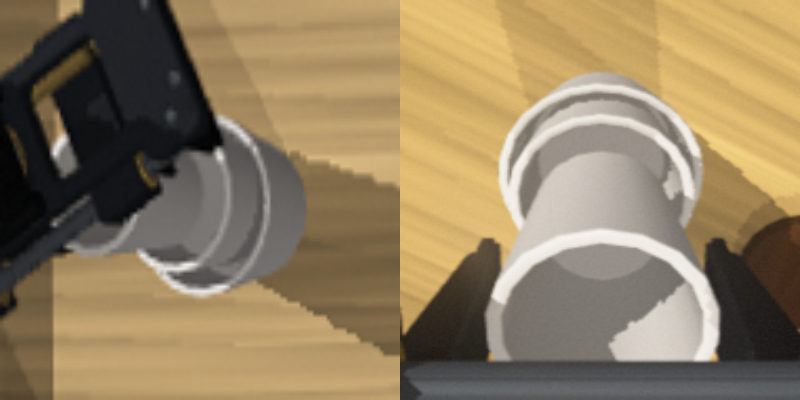

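Aligned to about 1–2 mm. Grip width drifted from 51.8 to 52.5 mm, so I'm checking whether slim slipped or tilted in the grip.

```bash
python3 - <<'E'
from m2 import *
from cell import env
for tag,tz,n in ((11,.2406,"wrist"),(12,.2371,"wrist"),(13,.2074,"wrist"),(12,.2371,"scene"),(13,.2074,"scene"),(12,.2371,"top"),(13,.2074,"top")):
    c=dict(np.load(f"{n}{tag}.npz"));X=cloud(c)
    ctr=np.array([.652,-.019]) if tag==11 else (np.array([.5015,.2998]) if tag==12 else np.array([.5021,.3034]))
    W=white(c,X,np.array([*ctr,tz-.02]),.1); W=W[np.hypot(*(W[:,:2]-ctr).T)<.03]; W=W[W[:,2]>.137]
    print(tag,n,len(W),"z rel TCP: 0.5%,2%,50,98,99.5",(np.percentile(W[:,2],[.5,2,50,98,99.5])-tz).round(4))
    q=W[W[:,2]>np.percentile(W[:,2],99)-.006]; q=q[q[:,2]>tz+.015]
    if n=="wrist" and len(q)>30:
        A=np.c_[q[:,:2]-q[:,:2].mean(0),np.ones(len(q))]; q2=q[q[:,2]>tz+.02]
        print("   rim circ",circ(q[:,:2]))
E
tail -c 0 /dev/null
```

```text
11 wrist 9188 z rel TCP: 0.5%,2%,50,98,99.5 [-0.0545 -0.0462  0.001   0.0282  0.0286]
   rim circ (array([ 0.6532, -0.0173]), np.float64(0.023595758002470834), 1789)
12 wrist 9222 z rel TCP: 0.5%,2%,50,98,99.5 [-0.0559 -0.0477  0.0008  0.0283  0.0287]
   rim circ (array([0.5026, 0.3013]), np.float64(0.0235773797144104), 1787)
13 wrist 9222 z rel TCP: 0.5%,2%,50,98,99.5 [-0.0561 -0.0476  0.0007  0.0282  0.0286]
   rim circ (array([0.5031, 0.3049]), np.float64(0.023607918730004535), 1788)
12 scene 1084 z rel TCP: 0.5%,2%,50,98,99.5 [-0.0592 -0.0573 -0.0117  0.0272  0.028 ]
13 scene 1018 z rel TCP: 0.5%,2%,50,98,99.5 [-0.0601 -0.0587 -0.0118  0.0274  0.028 ]
12 top 463 z rel TCP: 0.5%,2%,50,98,99.5 [-0.0595 -0.0586 -0.0051  0.0287  0.0293]
13 top 379 z rel TCP: 0.5%,2%,50,98,99.5 [-0.0588 -0.0572 -0.0054  0.0281  0.0292]
```

View pics/wrist13.png

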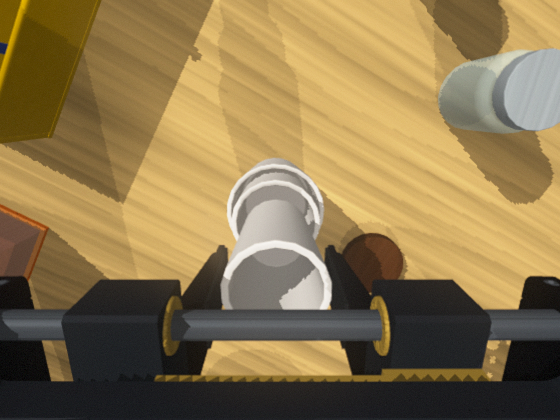

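No slip: the rim stays 28 mm above the TCP in all frames, and slim and middle rim centres agree within 1 mm in the wrist view. Lowering.

>>> arm_command(moves=[[0, 0, 0.147, 0, 0, 0], [0, 0, 0.147, 0, 0, 0], [0, 0, 0.147, 0, 0, 0], [0, 0, 0.147, 0, 0, 0], [0, 0, 0.147, 0, 0, 0], [0, 0, 0.147, 0, 0, 0], [0, 0, 0.147, 0, 0, 0], [0, 0, 0.147, 0, 0, 0], [0, 0, 0.147, 0, 0, 0], [0, 0, 0, 0, 0, 0]])

```text
time_s: 29.05
tcp_pos: [0.5018, 0.3031, 0.1533]
tool_rot: [[0.875, 0.485, -0.0], [0.485, -0.875, -0.004], [-0.002, 0.003, -1.0]]
force: [-0.4, 0.2, -1.1]
grip_width: 0.0522
```

>>> arm_command(moves=[[0, 0, 0.05, 0, 0, 0], [0, 0, 0.05, 0, 0, 0], [0, 0, 0.05, 0, 0, 0], [0, 0, 0.03, 0, 0, 0], [0, 0, 0.02, 0, 0, 0], [0, 0, 0.01, 0, 0, 0], [0, 0, 0.01, 0, 0, 0], [0, 0, 0, 0, 0, 0], [0, 0, 0, 0, 0, 0], [0, 0, 0, 0, 0, 0]])

```text
time_s: 30.05
tcp_pos: [0.502, 0.3032, 0.1454]
tool_rot: [[0.875, 0.485, 0.001], [0.485, -0.875, -0.003], [-0.001, 0.003, -1.0]]
force: [0.3, -0.1, -1.6]
grip_width: 0.0522
```

3.4 mm to go, still no contact.

>>> arm_command(moves=[[0, 0, 0.01, 0, 0, 0], [0, 0, 0.01, 0, 0, 0], [0, 0, 0.01, 0, 0, 0], [0, 0, 0.01, 0, 0, 0], [0, 0, 0.01, 0, 0, 0], [0, 0, 0, 0, 0, 0], [0, 0, 0, 0, 0, 0], [0, 0, 0, 0, 0, 0], [0, 0, 0, 0, 0, 0], [0, 0, 0, 0, 0, 0]])

```text
time_s: 31.05
tcp_pos: [0.502, 0.3032, 0.1434]
tool_rot: [[0.875, 0.485, 0.001], [0.485, -0.875, -0.003], [-0.001, 0.003, -1.0]]
force: [0.8, -0.5, -1.9]
grip_width: 0.0519
```

>>> arm_command(moves=[[0, 0, 0.008, 0, 0, 0], [0, 0, 0.008, 0, 0, 0], [0, 0, 0.008, 0, 0, 0], [0, 0, 0, 0, 0, 0], [0, 0, 0, 0, 0, 0], [0, 0, 0, 0, 0, 0], [0, 0, 0, 0, 0, 0], [0, 0, 0, 0, 0, 0], [0, 0, 0, 0, 0, 0], [0, 0, 0, 0, 0, 0]])

```text
time_s: 32.05
tcp_pos: [0.502, 0.3032, 0.1424]
tool_rot: [[0.875, 0.485, 0.001], [0.485, -0.875, -0.003], [-0.001, 0.003, -1.0]]
force: [0.1, -0.2, -1.2]
grip_width: 0.0521
```

>>> arm_command(moves=[[0, 0, 0.008, 0, 0, 0], [0, 0, 0.008, 0, 0, 0], [0, 0, 0, 0, 0, 0], [0, 0, 0, 0, 0, 0], [0, 0, 0, 0, 0, 0], [0, 0, 0, 0, 0, 0], [0, 0, 0, 0, 0, 0], [0, 0, 0, 0, 0, 0], [0, 0, 0, 0, 0, 0], [0, 0, 0, 0, 0, 0]])

```text
time_s: 33.05
tcp_pos: [0.5022, 0.3033, 0.1423]
tool_rot: [[0.875, 0.485, 0.001], [0.485, -0.875, -0.003], [-0.0, 0.003, -1.0]]
force: [-1.0, -0.1, 5.3]
grip_width: 0.0525
```

Contact (force z rose by about 6.5 N), and the height matches. Releasing.

>>> arm_command(moves=[[0, 0, 0, 0, 0, 0], [0, 0, 0, 0, 0, 0], [0, 0, 0, 0, 0, 0], [0, 0, 0, 0, 0, 0], [0, 0, 0, 0, 0, 0], [0, 0, 0, 0, 0, 0], [0, 0, 0, 0, 0, 0], [0, 0, 0, 0, 0, 0], [0, 0, 0, 0, 0, 0], [0, 0, 0, 0, 0, 0]], fingers=-1)

```text
time_s: 34.05
tcp_pos: [0.502, 0.3032, 0.1418]
tool_rot: [[0.875, 0.485, 0.001], [0.485, -0.875, -0.003], [-0.001, 0.003, -1.0]]
force: [-0.6, 0.2, 0.1]
grip_width: 0.0948
```

>>> arm_command(moves=[[0, 0, -0.1, 0, 0, 0], [0, 0, -0.2, 0, 0, 0], [0, 0, -0.3, 0, 0, 0], [0, 0, -0.4, 0, 0, 0], [0, 0, -0.5, 0, 0, 0], [0, 0, -0.5, 0, 0, 0], [0, 0, -0.5, 0, 0, 0], [0, 0, -0.5, 0, 0, 0], [-0.5, 0, -0.1, 0, 0, 0], [-0.5, 0, 0, 0, 0, 0]])

```text
time_s: 35.05
tcp_pos: [0.4668, 0.2841, 0.2677]
tool_rot: [[0.875, 0.485, 0.003], [0.485, -0.875, -0.002], [0.002, 0.003, -1.0]]
force: [-0.5, -0.8, 0.1]
grip_width: 0.0952
```

>>> arm_command(moves=[[0, 0.8, 0, 0, 0, 0], [0, 0.8, 0, 0, 0, 0], [0, 0.8, 0, 0, 0, 0], [0, 0.8, 0, 0, 0, 0], [0, 0.8, 0, 0, 0, 0], [0, 0.8, 0, 0, 0, 0], [0, 0.8, 0, 0, 0, 0], [0, 0.4, 0, 0, 0, 0], [0, 0, 0, 0, 0, 0], [0, 0, 0, 0, 0, 0]])

```text
time_s: 36.05
tcp_pos: [0.5829, 0.0748, 0.2669]
tool_rot: [[0.875, 0.484, 0.001], [0.484, -0.875, -0.003], [-0.001, 0.003, -1.0]]
force: [0.0, -0.5, -1.2]
grip_width: 0.0951
```

Run:
```python
from m2 import *
st()
for n in ("scene","top"):
    c=env.capture(n); cv2.imwrite(f"pics/{n}20.png",c["img"][:,:,::-1]); X=cloud(c); nc=np.array([.5005,.302])
    for nm,z,r in (("slim",.170,.0245),("mid",.134,.0315),("wide",.096,.040)):
        W=white(c,X,np.array([*nc,z]),.05); q=W[(W[:,2]>z-.0045)&(W[:,2]<z+.004)]; q=q[abs(np.hypot(*(q[:,:2]-nc).T)-r)<.006]
        if len(q)>20: print(n,nm,len(q),circ(q[:,:2]),"top z",np.percentile(q[:,2],95))
```

```text
t 36.05 q [ 0.0166  0.3893  1.5844 -0.0033  1.1672  1.083 ] 
p [0.5829 0.0748 0.2669] f [ 0.0477 -0.4993 -1.1591] w 0.09508798587095368
[[ 0.8748  0.4845  0.0007]
 [ 0.4845 -0.8748 -0.003 ]
 [-0.0009  0.003  -1.    ]]
scene slim 184 (array([0.5019, 0.3006]), np.float64(0.024448661668490926), 152) top z 0.17081507535292295
scene mid 154 (array([0.5022, 0.3016]), np.float64(0.031405695285465704), 106) top z 0.1364014722846373
scene wide 150 (array([0.5003, 0.3002]), np.float64(0.03946927225567956), 127) top z 0.09582630041796347
```

View pics/scene20.png

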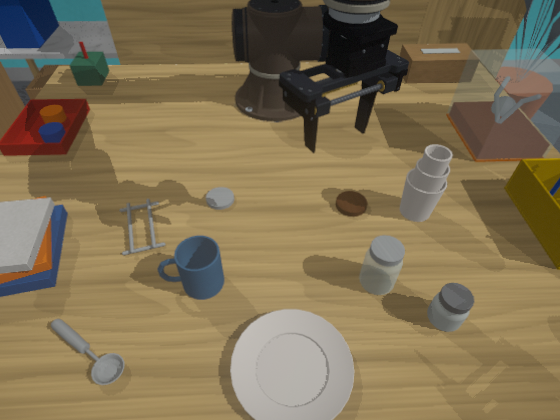

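View pics/top20.png

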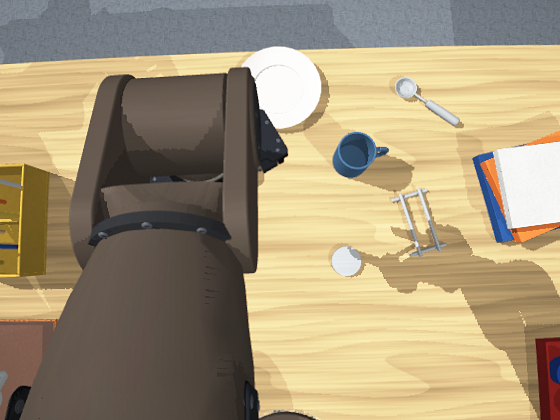

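The scene picture shows the nest upright at (428,183). The rims sit at z ≈ 0.171, 0.136 and 0.096 m (expected 0.170, 0.134, 0.096), concentric within about 2.5 mm, with the bystanders unmoved and the arm clear. In the top view the arm hides the nest. Handing in.

```bash
python3 -c "
from cell import env
print(env.job_done())"
```

```text
the job is handed in; nothing more can be done
None
```

The three tumblers are nested and the job is handed in, at about 36 s of the 72 s allowed. No verdict was reported, so the checks below are mine.

**What I did:** I gripped the middle tumbler near its rim on the rack with the tool tilted 45°, turned it upright in the air, and lowered it into the wide one. It touched the floor gently (about 4 N) and I released it. I then picked the slim one from above and set it into the middle one the same way (about 6.5 N at contact).

**Last checks (scene camera):**

| Check | Measured | Expected |
|---|---|---|
| Rim height, slim | 0.171 m | 0.170 m |
| Rim height, middle | 0.136 m | 0.134 m |
| Rim height, wide | 0.096 m | 0.096 m |
| Distance between rim centres | within about 2.5 mm | under 8 mm |
| Wide tumbler moved from start | under 1 mm | under 40 mm |

By eye, the nest stands upright and the bystanders are where they were. The arm ended well clear of everything.

**Limits of the checks:**
- **Top view:** the arm hid the nest in the final top picture, so only the scene camera confirms the result.
- **Camera agreement:** the cameras differed by 2–3 mm on absolute positions, so I aligned the tumblers relative to each other.
- **Slim's grip:** the grip width drifted by up to 0.7 mm while I held slim, but depth readings showed no slip.

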